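# Load a tilted drum mixer as a balanced pair

### The arm

A 7-joint arm with a two-finger parallel gripper is mounted at the origin on a cart in front of the work surface, level with it; the furniture and walls round the work are solid. World frame = base frame: x ahead of the robot, y to its left, z up, the work surface at z = 0. Lengths are in mm, angles in rad, forces in N, time in s.
With the tool pointing down it reaches from about 400 to 875 mm from the base axis. Payload 19.3 kg.
Tool frame: the origin (TCP) lies at the very end of the fingers, on their centre line; the grasp point (between the pads) lies 19 mm behind it; x points along the fingers, z is the direction in which the jaws open and shut, and the axes are right-handed (so a half turn about x gives the same grasp; the last joint's range is limited). The gripper opens to 85 mm and grips with 20 to 120 N. Pads are 22 mm wide; open, the fingers measure 114 mm over their backs; the gripper's body (76 mm by 85 mm) begins 54 mm behind the grasp point. The pads swing forward as they close: fully open they stand 13 mm farther back than shut.
Start: joints at [1.12, 0.521, -0.036, 1.599, 0.021, 1.021, -0.113], TCP at [232.262, -580.232, 231.291] pointing down, gripper open.
Joint ranges: [-2.91, 2.91], [-0.3, 2.13], [-1.5, 1.42], [0.17, 2.43], [-1.26, 4.41], [0.16, 1.93], [-2.52, 2.52]. Speed limits (rad/s): [1.89, 1.89, 2.39, 2.39, 3.01, 3.01, 3.01].

### API

Orientations are given as a unit quaternion [x, y, z, w].
In Python, from workcell import bot, imaging gives the robot as it stands. The module is installed in compiled form; this text tells all that it offers.
- The arm moves only by the tool drive_tool, never from a script. Its argument "deltas" is one flat list of numbers, 4 for each row, row after row: the shift along the tool's x, y, z in mm, then the turn about the tool's x in rad. In form: [tx, ty, tz, roll, tx, ty, tz, roll, ...]. A call has 1 to 12 rows; each row is the pose to reach, as a shift and turn from the pose commanded when the call began, along the tool's axes at that moment; what a row does not reach only later rows make up. A row lasts 1/12 s, in which the tool goes at most 41.7 mm and 7.16 degrees, less where a joint would pass 70% of its speed; a pose out of reach is approached as far as the arm can. A call with a gripper value outside its range is refused whole. "hand" is the opening, from -1 (shut) to 1 (fully open), set as the call begins (left out, the last holds). The fingers move at their own pace and stop on an object; "force" is the grip in N (left out, the last holds). Time passes only in rows, so rows that repeat a pose let the fingers close. It gives the time, the measured TCP pose, the force and the opening at its end, in the units of the state.
- bot.get_state(): the state, without advancing time (a new reading comes with each control period).
- imaging.read_camera(name): name is "scene" or "top"; returns the picture (480x640x3 uint8, red, green, blue); there is no depth.
- imaging.camera_model(name): a dict with "fx", "fy", "cx", "cy" (pixels), "k1" (the pictures are not rectified: a ray, as slopes to the right and down, at radius r is drawn at 1 + k1 r^2 times it, then the intrinsics apply), "rvec" (rotation vector, rad) and "tvec" (3), from world to camera coordinates, as OpenCV has them. Camera axes: x right, y down, z forward; pixel columns grow to the right and rows downward; lengths in mm; the calibration is good to about 2 mm. A picture is of the moment at which its call begins. camera_model takes no time and is no camera call.
- bot.close_job(): hands the job in, once; it reports no verdict.
The state is a dict: "time": time; "joints": joint angles; "joint_velocities": joint speeds; "tau": joint torques, N m; "eef_pos": TCP position; "eef_rot": TCP orientation; "force": force on the tool from outside, world axes, zero at the start; "moment": the same for the moment, N m; "gripper_width": opening from 0.0 (shut) to 1.0 (fully open).
Only numpy, scipy, OpenCV 4.12 (cv2) and the standard library are available. Lean on these libraries where they do the work, as an engineer would, in place of code of your own. Each camera call takes 0.05 s, during which the arm holds its last target. There are 200 camera calls.

### The job

Load the two small brown dropper bottles into the tilted drum mixer so that it is balanced: drop one into each of the two wide cups, cap outwards, all the way down. The wire guard leaves only the upper half of the drum open, so load one bottle there, turn the drum by hand until the other wide cup comes up, and load the second; let go of everything and leave the jar and the fluted cup standing where they are.

Things in the scene. Friction and masses are not known exactly. Their poses are not given: they have to be found in the camera images.
- bottle_1: brown-glass dropper bottle standing on the bench: body 33 mm diameter to 60 mm height, then a screw cap 20 mm diameter from 60 to 76 mm; about 60 g. Origin: centre of its underside; z points to the cap. Either bottle may go in either wide cup.
- bottle_2: brown-glass dropper bottle standing on the bench: body 33 mm diameter to 60 mm height, then a screw cap 20 mm diameter from 60 to 76 mm; about 60 g. Origin: centre of its underside; z points to the cap. Same shape as bottle_1.
- mixer_centre (a point): Fixed point on the drum's axis at the back face of the drum plate, 112 mm above the bench, in the stand's level frame (z up, -x to the low side of the drum). The axis leans 30 degrees from vertical: (-0.5, 0, 0.866) in this frame; uphill on the drum is (0.866, 0, 0.5). The stand is a white round housing, 248 mm across, on a square foot.
- guard_edge (a point): Middle of the low side of the fixed steel wire guard, on its middle wire, axes as mixer_centre. The guard is half a ring round the drum's axis, 60 to 120 mm from it and 94 mm in front of the drum plate's back face, over the low half of the drum, ending 5 degrees uphill of the axis' level on both sides. The uphill half is open.
- drum_hub (a point): Point on the drum's axis on the front face of its aluminium plate (112 mm radius). Turns with the drum: z is the drum axis, out of the drum; x points at wide cup A, -x at wide cup B, y to the crank. Two narrow cups (22 mm bore), not used, stand at +y and -y. A 28 mm hub post rises to the crank arm at 90 mm.
- pocket_a (a point): Centre of the inner floor of wide cup A, 74 mm from the axis; z points out along the cup. The cup is a white plastic tube, bore 38 mm, outside 45 mm, 41 mm deep, open outwards: a bottle that is home stands out 35 mm.
- pocket_b (a point): The same for wide cup B, half a turn from cup A.
- crank_grip (a point): Point to grip on the crank's black handle, which spins freely on its own pin: 15 to 19 mm thick, 44 mm long parallel to the drum axis, 42 mm from the axis; this point lies at its mid-length, 22 mm below its free end. z is the drum axis, out.
- drum (a joint): Angle of the drum in rad, positive counter-clockwise seen from in front along its axis, at 0 wide cup A is straight uphill in the middle of the open half, at pi (or -pi) cup B is. Turns freely many turns with some friction (about 0.1 N m) and stays where it is left.
- jar: clear sample jar, 46 mm diameter, 80 mm high, standing loose on the bench near the bottles; origin: centre of its underside. To be left alone.
- cup: violet fluted cup, 47 mm diameter at the rim, 58 mm high, standing loose on the bench near the bottles; origin: centre of its underside. To be left alone.
Not all that is in view belongs to the job. What is shaped like the bottle_1 but orange or red is not meant.

How it is judged (in metres and radians):
On the way:
1. a first bottle stands home in a wide cup (((distance between bottle_1 and pocket_a below 0.009 m and angle between the z axis of bottle_1 and the z axis of pocket_a, either way round below 0.2 rad) or (distance between bottle_1 and pocket_b below 0.009 m and angle between the z axis of bottle_1 and the z axis of pocket_b, either way round below 0.2 rad) or (distance between bottle_2 and pocket_a below 0.009 m and angle between the z axis of bottle_2 and the z axis of pocket_a, either way round below 0.2 rad) or (distance between bottle_2 and pocket_b below 0.009 m and angle between the z axis of bottle_2 and the z axis of pocket_b, either way round below 0.2 rad))), for 0.2 s.
At the end, for the whole second after the job is handed in: One bottle in each wide cup, cap outwards: the centre of its underside within 9 mm of the cup floor's centre and its axis within 0.2 rad of the cup's; bottles and drum at rest ((((distance between bottle_1 and pocket_a below 0.009 m and angle between the z axis of bottle_1 and the z axis of pocket_a, either way round below 0.2 rad) and (distance between bottle_2 and pocket_b below 0.009 m and angle between the z axis of bottle_2 and the z axis of pocket_b, either way round below 0.2 rad)) or ((distance between bottle_1 and pocket_b below 0.009 m and angle between the z axis of bottle_1 and the z axis of pocket_b, either way round below 0.2 rad) and (distance between bottle_2 and pocket_a below 0.009 m and angle between the z axis of bottle_2 and the z axis of pocket_a, either way round below 0.2 rad))) and linear speed of each of bottle_1, bottle_2 below 0.02 m/s and velocity of joint drum between -0.05 and 0.05 rad/s); the robot touches nothing.
It fails at once if the sample jar is pushed away (over 30 mm) or tipped over (0.5 rad) (distance of jar from where it was at the start of the episode above 0.03 m or angle between jar's own z axis and vertical above 0.5 rad).
It fails at once if the fluted cup is pushed away (over 30 mm) or tipped over (0.5 rad) (distance of cup from where it was at the start of the episode above 0.03 m or angle between cup's own z axis and vertical above 0.5 rad).
It also fails if it takes over 69 s, if anything falls off the work surface, if the arm or the gripper's body presses on something with over 40 N, if the wrist force passes 120 N, or if a joint passes its speed limit or range.

## Working session

There is one attempt and no reset: what is moved stays moved. The work goes in short steps, Python scripts to look and compute and a tool call to move; the robot and the scene stay as the last step left them, time stands still between calls to the robot, and variables do not carry over. Pictures are saved under pics/ and viewed, about 8 in all and at most 12, crops included, and the job is handed in when it is done.

Besides the shell and the picture viewer there is one more tool, called as name(argument=value, ...) on one line, values as JSON. drive_tool: Moves the arm, as the interface text tells. Its arguments: {"type":"object","properties":{"deltas":{"type":"array","items":{"type":"number"}},"hand":{"type":"number"},"force":{"type":"number"}},"required":["deltas"]}

```bash
mkdir -p pics; cat > h.py <<'E'
import numpy as np,cv2,json
from workcell import bot,imaging
from scipy.spatial.transform import Rotation as R
def cam(n):
    m=imaging.camera_model(n);Rm=R.from_rotvec(np.ravel(m['rvec'])).as_matrix();return m,Rm,np.ravel(m['tvec'])
def shot(n,f):
    im=imaging.read_camera(n);cv2.imwrite('pics/'+f,im[:,:,::-1]);return im
def ray(n,u,v):
    m,Rm,t=cam(n);d=np.array([(u-m['cx'])/m['fx'],(v-m['cy'])/m['fy']]);p=d.copy()
    for _ in range(20):p=d/(1+m['k1']*(p@p))
    w=Rm.T@np.r_[p,1];return -Rm.T@t,w/np.linalg.norm(w)
def onz(n,u,v,z):
    c,d=ray(n,u,v);return c+d*(z-c[2])/d[2]
def tri(u1,v1,u2,v2,a='scene',b='top'):
    c1,d1=ray(a,u1,v1);c2,d2=ray(b,u2,v2)
    s=np.linalg.lstsq(np.c_[d1,-d2],c2-c1,rcond=None)[0];p,q=c1+s[0]*d1,c2+s[1]*d2
    return (p+q)/2,np.linalg.norm(p-q)
def proj(n,P):
    m,Rm,t=cam(n);q=Rm@np.asarray(P,float)+t;p=q[:2]/q[2];p=p*(1+m['k1']*(p@p));return np.array([m['fx']*p[0]+m['cx'],m['fy']*p[1]+m['cy']])
def st():
    s=bot.get_state();print({k:np.round(s[k],3).tolist() for k in('time','joints','eef_pos','eef_rot','force','gripper_width')});return s
E
python3 - <<'E'
from h import *
np.set_printoptions(suppress=True,precision=2)
st();print(R.from_quat(bot.get_state()['eef_rot']).as_matrix())
for n in('scene','top'):
    m,Rm,t=cam(n);shot(n,n+'0.png');print(n,m['fx'],m['k1'],-Rm.T@t,Rm[2])
E
```

```text
{'time': 0.0, 'joints': [1.12, 0.522, -0.036, 1.6, 0.021, 1.021, -0.113], 'eef_pos': [232.127, -579.986, 230.751], 'eef_rot': [0.397, 0.586, -0.396, 0.585], 'force': [0.544, -0.054, -0.013], 'gripper_width': 0.999}
[[-0.    0.93  0.37]
 [ 0.    0.37 -0.93]
 [-1.   -0.   -0.  ]]
scene 526.2097106448077 -0.11860505491626085 [ 54.31 438.81 828.76] [ 0.56 -0.37 -0.74]
top 450.18360664043246 -0.014708306484588426 [ 482.53  113.19 1069.57] [ 0.1  -0.03 -0.99]
```

View pics/scene0.png

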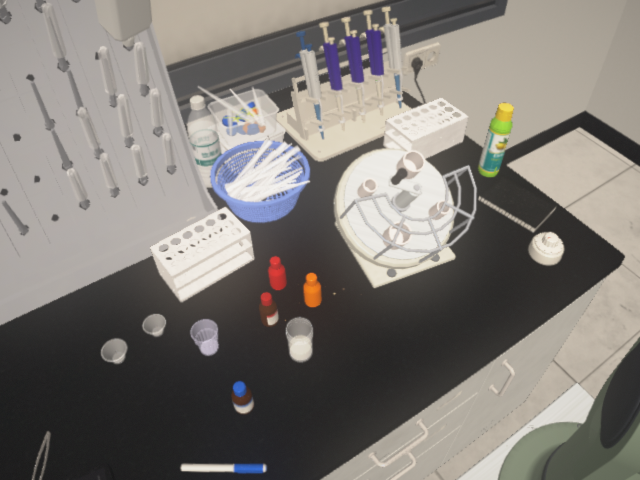

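View pics/top0.png

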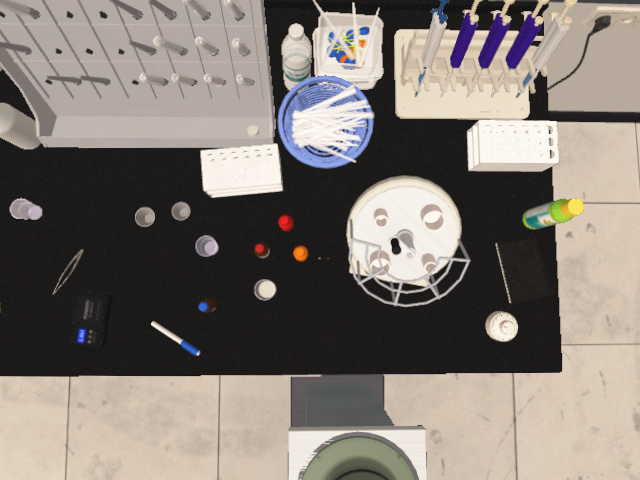

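Candidates, by scene pixel:
- (269,308): brown body with a red cap.
- (243,397): brown body with a blue cap.
- (278,273): all red.
- (313,290): all orange.

The two brown-bodied ones fit the description and the red and orange ones don't. I'll confirm with one enlarged crop.

```bash
python3 - <<'E'
from h import *
np.set_printoptions(suppress=True,precision=1)
a=cv2.imread('pics/scene0.png');b=cv2.imread('pics/top0.png')
x=cv2.resize(a[250:430,180:345],None,fx=2.4,fy=2.4,interpolation=cv2.INTER_CUBIC)
y=cv2.resize(a[140:290,325:485],None,fx=2.4,fy=2.4,interpolation=cv2.INTER_CUBIC)
z=cv2.resize(b[165:315,340:480],None,fx=2.4,fy=2.4,interpolation=cv2.INTER_CUBIC)
w=cv2.resize(b[205:325,190:320],None,fx=2,fy=2,interpolation=cv2.INTER_CUBIC)
c=np.zeros((600,800,3),np.uint8)
def put(i,r,q):
    h=min(i.shape[0],600-r);l=min(i.shape[1],800-q);c[r:r+h,q:q+l]=i[:h,:l]
x=cv2.resize(x,(330,360));put(x,0,0);put(w,360,0);put(cv2.resize(y,(320,300)),0,340);put(cv2.resize(z,(280,300)),300,340)
cv2.imwrite('pics/crop1.png',c)
# caps
for name,(s,t) in {'redcap':((266,298),(262,248)),'bluecap':((239,387),(204,307)),'jar':((299,326),(265,289)),'cup':((204,328),(207,245)),'red':((276,262),(286,222)),'orange':((311,278),(301,254))}.items():
    print(name,tri(*s,*t),onz('top',*t,76))
E
```

```text
redcap (array([564.8, 217.5,  61.2]), np.float64(8.220045253925587)) [561.4 212.6  76. ]
bluecap (array([434. , 340.8,  70.3]), np.float64(6.264279678148547)) [432.7 336.8  76. ]
jar (array([472.8, 206.6,  80.3]), np.float64(4.7648523941961205)) [471.4 205.1  76. ]
cup (array([570.6, 339.2,  59.5]), np.float64(4.89845844157576)) [567.9 333.4  76. ]
red (array([622.5, 163.4,  67.6]), np.float64(7.050082355621542)) [619.4 160.1  76. ]
orange (array([551. , 130.3,  72.1]), np.float64(8.898264162798949)) [548.2 126.6  76. ]
```

View pics/crop1.png

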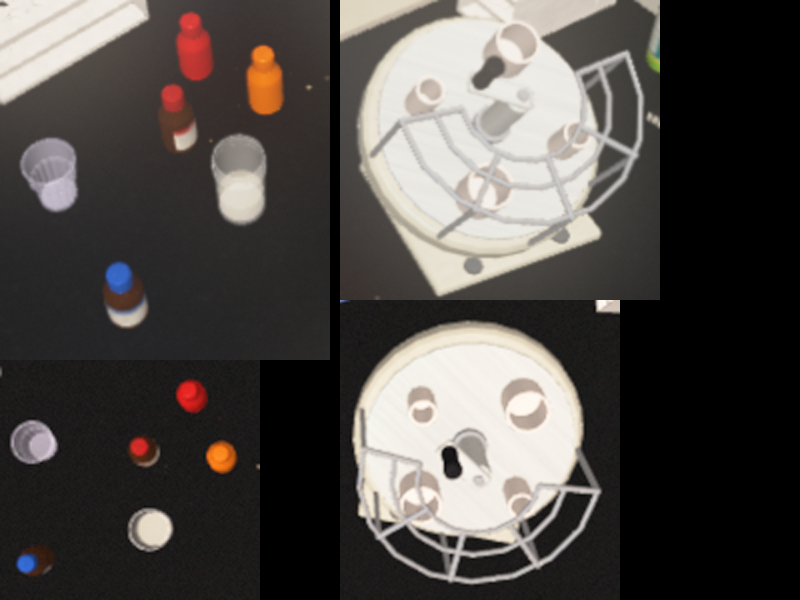

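The crop confirms the two brown bottles: a red cap at scene (266,296) and a blue cap at (239,384). The plain red and orange ones are decoys. Next I'll enlarge the drum in both views.

```bash
python3 - <<'E'
from h import *
a=cv2.imread('pics/scene0.png');b=cv2.imread('pics/top0.png')
cv2.imwrite('pics/c2.png',cv2.resize(a[142:282,328:480],None,fx=4,fy=4,interpolation=cv2.INTER_CUBIC))
cv2.imwrite('pics/c3.png',cv2.resize(b[170:310,342:474],None,fx=4,fy=4,interpolation=cv2.INTER_CUBIC))
E
```

```text
(no output)
```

View pics/c2.png

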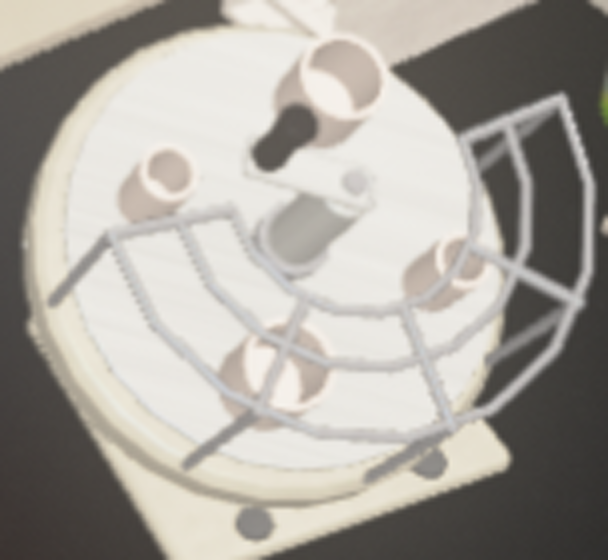

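View pics/c3.png

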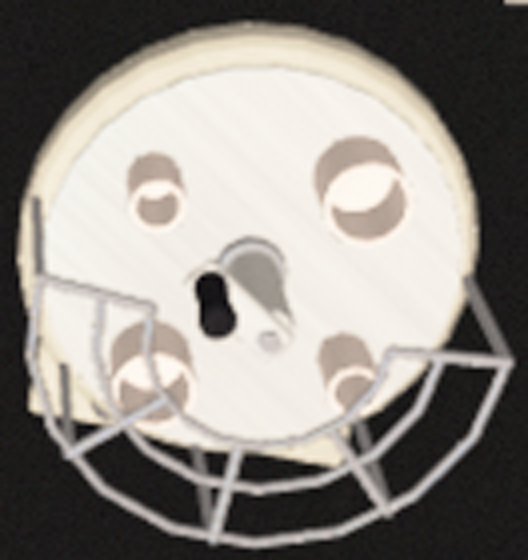

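```bash
cat > fit.py <<'E'
from h import *
from scipy.optimize import least_squares
np.set_printoptions(suppress=True,precision=2)
S=lambda p:np.array([328,142])+(np.array(p)+.5)/4-.5
T=lambda p:np.array([342,170])+(np.array(p)+.5)/4-.5
obs={'A':((344,78),(365,202)),'B':((288,364),(152,384)),'lo':((112,235),(38,275)),'lm':((180,222),(100,290)),'li':((233,208),(152,303)),
'ro':((562,97),(511,361)),'rm':((510,118),(440,356)),'ri':((467,135),(392,350)),'tip':((297,122),(218,322)),'hub':((355,182),(270,340))}
def basis(psi):
    c,s=np.cos(psi),np.sin(psi);Z=np.array([[c,-s,0],[s,c,0],[0,0,1]])
    return Z@[.866,0,.5],Z@[0,1,0],Z@[-.5,0,.866]   # uphill, left(ccw), axis
def model(x):
    C=x[:3];u,l,a=basis(x[3]);q=x[4]
    P=lambda r,an,h:C+r*(np.cos(an)*u+np.sin(an)*l)+h*a
    e=np.radians(85)
    d={'A':P(74,q,x[5]),'B':P(74,q+np.pi,x[5]),'tip':P(42,q+np.pi/2,x[6]),'hub':P(0,0,x[7])}
    for k,r in zip('omi',(120,90,60)):d['l'+k]=P(r,e,94);d['r'+k]=P(r,-e,94)
    return d
def res(x):
    d=model(x);return np.concatenate([np.r_[proj('scene',d[k])-S(o[0]),proj('top',d[k])-T(o[1])] for k,o in obs.items()])
if __name__=='__main__':
    for k,o in obs.items():print(k,*tri(*S(o[0]),*T(o[1])))
    f=least_squares(res,[480,0,112,0,-.7,50,140,95],loss='soft_l1');print(f.x);print(dict(zip(obs,np.round(f.fun.reshape(-1,4),1).tolist())))
    np.save('fit.npy',f.x)
E
python3 fit.py
python3 - <<'E'
from h import *
np.set_printoptions(suppress=True,precision=1)
# colour masks for caps and bodies
for n in('scene','top'):
    im=cv2.cvtColor(cv2.imread(f'pics/{n}0.png'),cv2.COLOR_BGR2HSV)
    blue=cv2.inRange(im,(100,150,80),(125,255,255));red=cv2.inRange(im,(0,170,90),(5,255,255))|cv2.inRange(im,(174,170,90),(180,255,255))
    for nm,m in(('blue',blue),('red',red)):
        k,_,s,c=cv2.connectedComponentsWithStats(m)
        for i in range(1,k):
            if s[i,4]>20 and 150<c[i,0]<330 and 200<c[i,1]<430:print(n,nm,s[i],c[i])
E
```

```text
A [ 609.66 -139.02  181.65] 0.7054240486721136
B [521.   -40.37 118.37] 0.880266866063155
lo [571.16  27.53 196.3 ] 0.9934061103811914
lm [563.81  -3.53 193.6 ] 0.08134062730430762
li [557.67 -28.73 193.76] 0.8804790132549977
ro [ 529.73 -204.32  196.44] 3.0114842325618656
rm [ 531.13 -169.49  198.71] 0.1462613578986815
ri [ 534.3  -146.11  197.2 ] 0.5840335788909243
tip [545.6  -50.41 242.09] 3.656204430324013
hub [540.16 -85.8  193.96] 2.9591023328098838
scene blue [233 381  13  16 158] [239.2 388. ]
scene red [269 257  17  33 419] [276.6 274. ]
scene red [261 293  10  13 103] [265.7 298.5]
top blue [198 302  10   9  74] [202.7 306.1]
top blue [181 340  18  16 133] [188.9 347.5]
top red [278 215  16  16 196] [285.3 222.5]
top red [255 244  10   9  74] [259.3 248.1]Traceback (most recent call last):
  File "fit.py", line 22, in <module>
    f=least_squares(res,[480,0,112,0,-.7,50,140,95],loss='soft_l1');print(f.x);print(dict(zip(obs,np.round(f.fun.reshape(-1,4),1).tolist())))
    return func(*args, **kwargs)
    result = trf(vector_fun.fun, vector_fun.jac, x0, f0, J0, lb, ub, ftol, 
[... 1291 characters left out ...]
.args, **self.kwargs)
           ~~~~~~^^^^^^^^^^^^^^^^^^^^^^^^^^^^^^
  File "fit.py", line 19, in res
    d=model(x);return np.concatenate([np.r_[proj('scene',d[k])-S(o[0]),proj('top',d[k])-T(o[1])] for k,o in obs.items()])
                                                                       ~~~~^^^^^^^^^^^^
  File "h.py", line 19, in proj
    m,Rm,t=cam(n);q=Rm@np.asarray(P,float)+t;p=q[:2]/q[2];p=p*(1+m['k1']*(p@p));return np.array([m['fx']*p[0]+m['cx'],m['fy']*p[1]+m['cy']])
           ~~~^^^
  File "h.py", line 5, in cam
    m=imaging.camera_model(n);Rm=R.from_rotvec(np.ravel(m['rvec'])).as_matrix();return m,Rm,np.ravel(m['tvec'])
ValueError: time passes only in moves, steps and waits
```

```bash
sed -i 's/^def cam(n):/_c={}\ndef cam(n):\n    if n not in _c:_c[n]=_cam(n)\n    return _c[n]\ndef _cam(n):/' h.py
python3 fit.py | tail -8
python3 - <<'E'
from h import *
np.set_printoptions(suppress=True,precision=1)
print('blue',tri(239.2,388,202.7,306.1),'red',tri(265.7,298.5,259.3,248.1))
E
```

```text
li [557.67 -28.73 193.76] 0.8804790132549977
ro [ 529.73 -204.32  196.44] 3.0114842325618656
rm [ 531.13 -169.49  198.71] 0.1462613578986815
ri [ 534.3  -146.11  197.2 ] 0.5840335788909243
tip [545.6  -50.41 242.09] 3.656204430324013
hub [540.16 -85.8  193.96] 2.9591023328098838
[587.49 -94.66 110.51  -0.18  -0.59  44.   137.12  95.86]
{'A': [0.3, 0.3, 0.4, -0.6], 'B': [0.5, 0.2, 0.0, 0.0], 'lo': [-0.8, 0.1, -1.3, -0.3], 'lm': [-1.8, 0.0, -2.0, -0.1], 'li': [0.6, 0.2, -0.3, 0.5], 'ro': [1.7, -0.4, 0.2, -0.2], 'rm': [1.9, -0.3, 2.7, -0.4], 'ri': [-0.4, 0.9, -0.6, -0.4], 'tip': [1.4, 0.0, -0.2, -0.8], 'hub': [0.9, 0.0, -0.5, -0.5]}
blue (array([434.9, 342.6,  67.7]), np.float64(2.390795716361741)) red (array([563.1, 221.3,  64.8]), np.float64(3.8187895531062352))
```

```bash
cat >> h.py <<'E'
def go(P,yaw=None):
    s=bot.get_state();M=R.from_quat(s['eef_rot']).as_matrix();d=M.T@(np.array(P)-s['eef_pos']);r=0
    if yaw is not None:
        y=np.arctan2(M[1,2],M[0,2]);r=-((yaw-y+np.pi/2)%np.pi-np.pi/2)
    return np.round(np.r_[d,r],2).tolist()
E
python3 - <<'E'
from h import *
np.set_printoptions(suppress=True,precision=1)
for z in(68,76):print(z,'blue',onz('scene',239.2,388,z),onz('top',202.7,306.1,z),'red',onz('scene',265.7,298.5,z),onz('top',259.3,248.1,z))
yaw=-.18+np.pi/2
print(go([562,219,200],yaw),go([562,219,52],yaw),go([480,-60,290],yaw))
E
```

```text
68 blue [435.5 343.6  68. ] [434.3 341.5  68. ] red [562.2 223.7  68. ] [561.8 219.4  68. ]
76 blue [431.4 344.6  76. ] [434.6 339.7  76. ] red [556.9 226.   76. ] [561.2 218.5  76. ]
[31.35, 603.17, -619.15, 0.56] [179.35, 603.18, -619.01, 0.56] [-58.85, 423.35, -390.69, 0.56]
```

drive_tool(deltas=[-59, 423, -391, 0.56, -59, 423, -391, 0.56, -59, 423, -391, 0.56, -59, 423, -391, 0.56, -59, 423, -391, 0.56, -59, 423, -391, 0.56, -59, 423, -391, 0.56, -59, 423, -391, 0.56, -59, 423, -391, 0.56, -59, 423, -391, 0.56, -59, 423, -391, 0.56, -59, 423, -391, 0.56], hand=0.3)

```text
time: 1.1
eef_pos: [444.3, -133.1, 282.1]
eef_rot: [-0.543, -0.453, 0.543, -0.453]
force: [1.0, -1.0, -0.1]
gripper_width: 0.648
```

```bash
python3 - <<'E'
from h import *
st();yaw=-.18+np.pi/2
print(go([562,221,160],yaw),go([562,221,33],yaw))
E
```

```text
{'time': 1.1, 'joints': [0.275, 0.207, -0.132, 1.938, 0.032, 0.999, -1.621], 'eef_pos': [444.271, -133.105, 282.065], 'eef_rot': [-0.543, -0.453, 0.543, -0.453], 'force': [1.013, -1.048, -0.089], 'gripper_width': 0.648}
[122.02, 52.71, -369.44, 0.0] [249.02, 52.7, -369.45, 0.0]
```

drive_tool(deltas=[60, 53, -369, -0.125, 60, 53, -369, -0.25, 60, 53, -369, -0.375, 60, 53, -369, -0.5, 60, 53, -369, -0.625, 60, 53, -369, -0.75, 60, 53, -369, -0.87, 60, 53, -369, -1.0, 60, 53, -369, -1.12, 60, 53, -369, -1.25, 60, 53, -369, -1.37, 60, 53, -369, -1.5])

```text
time: 2.1
eef_pos: [561.6, 219.4, 221.0]
eef_rot: [0.087, 0.702, -0.087, 0.701]
force: [1.0, -0.3, 0.3]
gripper_width: 0.648
```

drive_tool(deltas=[0, 0, 0, -0.12, 0, 0, 0, -0.24, 0, 0, 0, -0.36, 0, 0, 0, -0.48, 0, 0, 0, -0.6, 0, 0, 0, -0.72, 0, 0, 0, -0.84, 0, 0, 0, -0.96, 0, 0, 0, -1.08, 0, 0, 0, -1.2, 0, 0, 0, -1.32, 0, 0, 0, -1.44])

```text
time: 3.1
eef_pos: [561.9, 218.3, 221.5]
eef_rot: [-0.397, 0.586, 0.397, 0.585]
force: [-0.3, -0.7, -0.1]
gripper_width: 0.65
```

```bash
python3 - <<'E'
from h import *
st();yaw=-.18+np.pi/2
print(go([562,221,160],yaw),go([562,221,33],yaw))
E
```

```text
{'time': 3.1, 'joints': [0.108, 0.631, -0.879, 1.64, 0.527, 1.125, 0.28], 'eef_pos': [561.856, 218.344, 221.543], 'eef_rot': [-0.397, 0.586, 0.397, 0.585], 'force': [-0.336, -0.664, -0.06], 'gripper_width': 0.65}
[61.54, 0.83, 2.54, -0.2] [188.54, 0.79, 2.58, -0.2]
```

drive_tool(deltas=[30, 1, 2.5, -0.1, 60, 1, 2.5, -0.2, 95, 1, 2.5, -0.2, 125, 1, 2.5, -0.2, 150, 1, 2.5, -0.2, 170, 1, 2.5, -0.2, 180, 1, 2.5, -0.2, 188, 1, 2.5, -0.2, 188, 1, 2.5, -0.2])

```text
time: 3.85
eef_pos: [561.6, 221.1, 32.9]
eef_rot: [-0.451, 0.545, 0.452, 0.544]
force: [-0.2, 0.4, 0.2]
gripper_width: 0.65
```

drive_tool(deltas=[0, 0, 0, 0, 0, 0, 0, 0, 0, 0, 0, 0, 0, 0, 0, 0, 0, 0, 0, 0, 0, 0, 0, 0], hand=-1, force=30)

```text
time: 4.35
eef_pos: [562.6, 221.5, 35.1]
eef_rot: [-0.452, 0.544, 0.451, 0.545]
force: [-0.9, 0.2, 7.6]
gripper_width: 0.348
```

```bash
python3 - <<'E'
from h import *
st();a=shot('scene','s1.png');b=shot('top','t1.png')
c=np.zeros((420,800,3),np.uint8);c[:,:400]=cv2.resize(a[230:370,200:334],(400,420));c[:,400:]=cv2.resize(b[190:330,190:324],(400,420));cv2.imwrite('pics/c4.png',c[:,:,::-1])
E
```

```text
{'time': 4.35, 'joints': [0.029, 0.871, -0.763, 1.756, 0.785, 0.846, 0.277], 'eef_pos': [562.606, 221.504, 35.112], 'eef_rot': [-0.452, 0.544, 0.451, 0.545], 'force': [-0.915, 0.204, 7.644], 'gripper_width': 0.348}
```

View pics/c4.png

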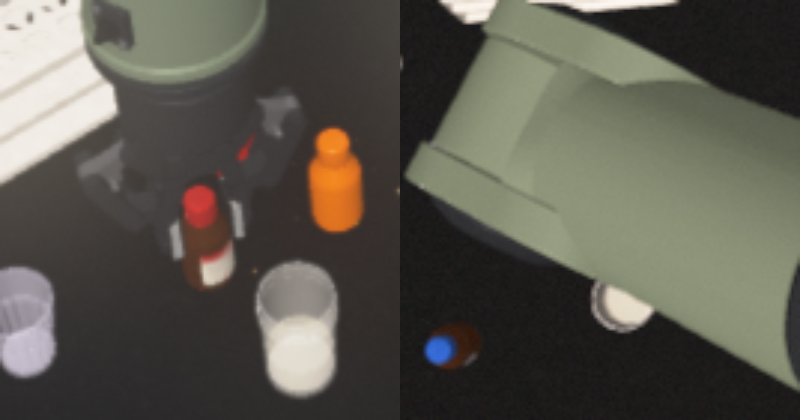

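The bottle with the red cap is held upright between the pads. The opening reads a little small, so I'll check its offset along the pads.

```bash
cat >> h.py <<'E'
def held(im,box,col='red',n='scene'):
    hsv=cv2.cvtColor(im[:,:,::-1].copy(),cv2.COLOR_BGR2HSV)
    m=cv2.inRange(hsv,(100,150,60),(125,255,255)) if col=='blue' else cv2.inRange(hsv,(0,150,70),(6,255,255))|cv2.inRange(hsv,(173,150,70),(180,255,255))
    x0,y0,x1,y1=box;q=np.zeros_like(m);q[y0:y1,x0:x1]=m[y0:y1,x0:x1]
    k,_,s,c=cv2.connectedComponentsWithStats(q);i=1+np.argmax(s[1:,4]);print(s[i],c[i])
    S=bot.get_state();M=R.from_quat(S['eef_rot']).as_matrix();N=M[:,2];o,d=ray(n,*c[i])
    P=o+d*((np.array(S['eef_pos'])-o)@N)/(d@N);print('P',P,'rel tool',M.T@(P-S['eef_pos']));return P
E
python3 - <<'E'
from h import *
np.set_printoptions(suppress=True,precision=1)
im=cv2.imread('pics/s1.png')[:,:,::-1];held(im,(255,285,282,306))
E
```

```text
[261 292  12  14 130] [266.6 298.5]
P [563.8 221.3  64.2] rel tool [-29.   -1.2   0. ]
```

```bash
python3 - <<'E'
from h import *
import fit
np.set_printoptions(suppress=True,precision=1)
x=np.load('fit.npy');A=fit.model(x)['A'];print('A',A,'u,l,a',fit.basis(x[3]))
yaw=x[3]+np.pi/2
for P in([562,221,150],[610,-139,290],[610,-139,225]):print(go(P,yaw))
E
```

```text
A [ 610.9 -140.7  179.3] u,l,a (array([ 0.9, -0.2,  0.5]), array([0.2, 1. , 0. ]), array([-0.5,  0.1,  0.9]))
[-114.89, 0.33, -0.51, -0.01]
[-255.01, -113.65, -345.3, -0.01]
[-190.01, -113.55, -345.36, -0.01]
```

drive_tool(deltas=[-40, 0, 0, 0, -80, 0, 0, 0, -120, 0, 0, 0, -255, -114, -346, 0, -255, -114, -346, 0, -255, -114, -346, 0, -255, -114, -346, 0, -255, -114, -346, 0, -255, -114, -346, 0, -255, -114, -346, 0, -255, -114, -346, 0, -255, -114, -346, 0])

```text
time: 5.45
eef_pos: [608.1, -129.5, 285.8]
eef_rot: [-0.452, 0.544, 0.451, 0.544]
force: [1.1, -0.3, -0.1]
gripper_width: 0.344
```

drive_tool(deltas=[0, 0, 0, 0, 0, 0, 0, 0])

```text
time: 5.62
eef_pos: [608.5, -129.7, 285.0]
eef_rot: [-0.451, 0.545, 0.45, 0.545]
force: [-0.2, 1.3, -1.1]
gripper_width: 0.337
```

```bash
python3 - <<'E'
from h import *
np.set_printoptions(suppress=True,precision=1)
st()
im=shot('scene','s2.png');held(im,(380,60,450,200))
yaw=-.18+np.pi/2
for P in([610.5,-140,230],[610.5,-140,212]):print(go(P,yaw))
E
```

```text
{'time': 5.617, 'joints': [0.707, 0.615, -0.943, 1.513, 0.511, 1.274, 1.082], 'eef_pos': [608.47, -129.714, 285.03], 'eef_rot': [-0.451, 0.545, 0.45, 0.545], 'force': [-0.225, 1.336, -1.064], 'gripper_width': 0.337}
[417 101  11  13 109] [421.7 106.6]
P [ 598.5 -125.8  316.6] rel tool [-32.    9.9   0. ]
[54.64, -4.47, -11.74, -0.01]
[72.64, -4.46, -11.74, -0.01]
```

```bash
python3 - <<'E'
from h import *
a=cv2.imread('pics/s2.png');b=shot('top','t2.png')[:,:,::-1]
c=np.hstack([cv2.resize(a[50:220,340:500],(400,425),interpolation=2),cv2.resize(b[150:320,340:500],(400,425),interpolation=2)]);cv2.imwrite('pics/c5.png',c)
E
```

```text
(no output)
```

View pics/c5.png

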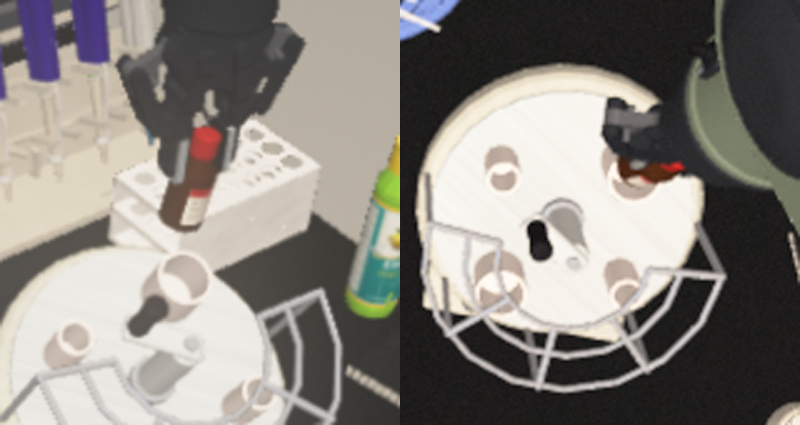

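```bash
python3 - <<'E'
from h import *
np.set_printoptions(suppress=True,precision=1)
S=bot.get_state();M=R.from_quat(S['eef_rot']).as_matrix();N=M[:,2];print(M)
def pl(n,u,v):
    o,d=ray(n,u,v);P=o+d*((np.array(S['eef_pos'])-o)@N)/(d@N);return P,M.T@(P-S['eef_pos'])
for nm,p in dict(bottom=(182,218),captop=(208,128),capbase=(203,156),padL=(180,180),padR=(232,168)).items():print(nm,pl('scene',340+p[0]/2.5,50+p[1]/2.5))
b=cv2.imread('pics/t2.png')[:,:,::-1];held(b,(400,190,470,240),n='top')
print(onz('top',340+275/2.5,150+168/2.5,316))
E
```

```text
[[ 0.  -1.   0.2]
 [ 0.   0.2  1. ]
 [-1.  -0.   0. ]]
bottom (array([ 609.8, -126.8,  243.6]), array([40.8, -1.6,  0. ]))
captop (array([ 595.2, -124.1,  330. ]), array([-45.6,  13.2,  -0. ]))
capbase (array([ 596. , -124.2,  306.7]), array([-22.3,  12.4,   0. ]))
padL (array([ 619.1, -128.6,  271.1]), array([ 13.3, -11.1,   0. ]))
padR (array([ 561.7, -117.8,  319.4]), array([-35. ,  47.3,   0. ]))
[444 215  10   4  31] [448.7 216.5]
P [ 594.5 -124.   330.2] rel tool [-45.8  13.9  -0. ]
[ 595.4 -130.8  316. ]
```

```bash
python3 - <<'E'
from h import *
print(go([609.5,-140,238],-.18+np.pi/2))
E
```

```text
[46.4, -3.78, -13.02, -0.01]
```

drive_tool(deltas=[10, -4, -13, 0, 28, -4, -13, 0, 40, -4, -13, 0, 46, -4, -13, 0, 46, -4, -13, 0, 46, -4, -13, 0])

```text
time: 6.22
eef_pos: [610.0, -140.1, 238.3]
eef_rot: [-0.452, 0.544, 0.452, 0.544]
force: [1.0, -0.1, 0.3]
gripper_width: 0.339
```

```bash
python3 - <<'E'
from h import *
st()
a=shot('scene','s3.png');b=shot('top','t3.png')
c=np.hstack([cv2.resize(a[90:210,350:470],(400,400),interpolation=2),cv2.resize(b[170:290,360:480],(400,400),interpolation=2)])[:,:,::-1];cv2.imwrite('pics/c6.png',c)
E
```

```text
{'time': 6.217, 'joints': [0.708, 0.664, -0.919, 1.558, 0.553, 1.199, 1.072], 'eef_pos': [610.023, -140.11, 238.273], 'eef_rot': [-0.452, 0.544, 0.452, 0.544], 'force': [1.017, -0.141, 0.274], 'gripper_width': 0.339}
```

View pics/c6.png

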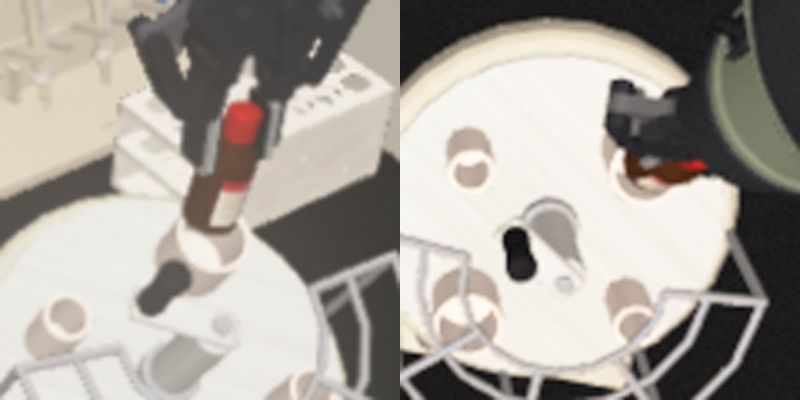

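drive_tool(deltas=[5, 0, 0, 0, 10, 0, 0, 0, 14, 0, 0, 0, 17, 0, 0, 0, 20, 0, 0, 0, 22, 0, 0, 0, 22, 0, 0, 0])

```text
time: 6.9
eef_pos: [611.0, -142.8, 222.4]
eef_rot: [-0.454, 0.545, 0.448, 0.545]
force: [-26.8, -10.2, 83.1]
gripper_width: 0.346
```

drive_tool(deltas=[-15, 0, 0, 0, -20, 0, 0, 0, -22, 0, 0, 0, -22, 0, 0, 0])

```text
time: 7.23
eef_pos: [610.0, -140.8, 238.3]
eef_rot: [-0.452, 0.544, 0.451, 0.544]
force: [-0.4, 0.2, -1.6]
gripper_width: 0.341
```

```bash
python3 - <<'E'
from h import *
st()
a=shot('scene','s4.png');b=shot('top','t4.png')
c=np.hstack([cv2.resize(a[90:210,350:470],(400,400),interpolation=2),cv2.resize(b[170:290,360:480],(400,400),interpolation=2)])[:,:,::-1];cv2.imwrite('pics/c7.png',c)
E
```

```text
{'time': 7.233, 'joints': [0.709, 0.664, -0.918, 1.558, 0.554, 1.198, 1.072], 'eef_pos': [610.039, -140.814, 238.301], 'eef_rot': [-0.452, 0.544, 0.451, 0.544], 'force': [-0.37, 0.217, -1.608], 'gripper_width': 0.341}
```

View pics/c7.png

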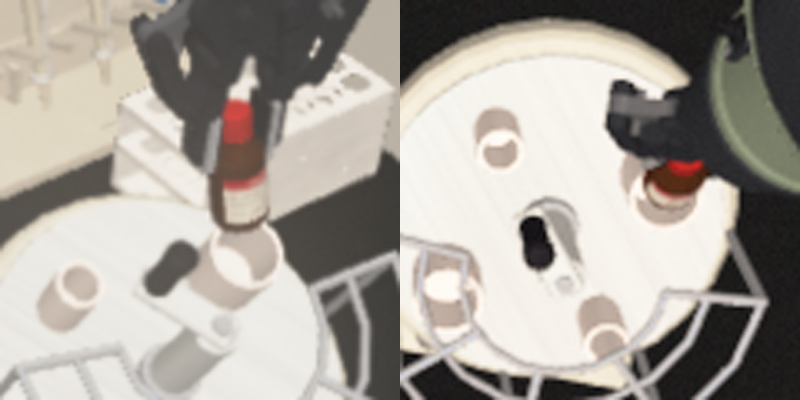

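```bash
cat > m.py <<'E'
from h import *
import fit
np.set_printoptions(suppress=True,precision=1)
x=np.load('fit.npy');u,l,a=fit.basis(x[3]);C=x[:3]
S=bot.get_state();M=R.from_quat(S['eef_rot']).as_matrix();N=M[:,2]
def pl(n,p):
    o,d=ray(n,*p);P=o+d*((np.array(S['eef_pos'])-o)@N)/(d@N);return P,M.T@(P-S['eef_pos'])
def onrim(n,p,h=44):   # ray onto the rim plane of the drum
    o,d=ray(n,*p);P=o+d*((C+h*a-o)@a)/(d@a);w=P-C;return P,np.hypot(w@u,w@l),np.arctan2(w@l,w@u)
E
python3 - <<'E'
from m import *
s=lambda p:(350+p[0]/3.333,90+p[1]/3.333);t=lambda p:(360+(p[0]-400)/3.333,170+p[1]/3.333)
print('bottom',pl('scene',s((243,220))),'cap',pl('scene',s((237,103))))
print('A',onrim('scene',s((240,258))),onrim('top',t((668,190))));print('B',onrim('top',t((447,293))))
print('A0',onrim('scene',fit.S((344,78))),onrim('top',fit.T((365,202))))
E
```

```text
bottom (array([ 586.2, -136.4,  211.4]), array([26.1, 23.9,  0. ])) cap (array([ 608.8, -140.7,  275. ]), array([-37.5,   1. ,   0. ]))
A (array([ 595.3, -149.2,  171.3]), np.float64(69.29914258348464), np.float64(-0.8558057625371065)) (array([ 596.7, -156.9,  172.9]), np.float64(76.84726957301324), np.float64(-0.8875187685640511))
B (array([536.7, -28.1, 125.7]), np.float64(72.86301462637245), np.float64(2.252605813860754))
A0 (array([ 611.6, -140.5,  179.7]), np.float64(74.33443257474599), np.float64(-0.5819633317326334)) (array([ 609.9, -140.1,  178.7]), np.float64(72.65897663809379), np.float64(-0.5965924298880027))
```

```bash
python3 - <<'E'
from m import *
y=x[3]+np.pi/2
print(go([610,-141,300],y),go([475,100,300],y),go([475,100,60],y))
E
```

```text
[-62.56, -0.25, -0.11, -0.01] [-62.44, 176.94, 211.82, -0.01] [177.56, 176.78, 211.81, -0.01]
```

drive_tool(deltas=[-35, 0, 0, 0, -63, 0, 0, 0, -63, 177, 212, 0, -63, 177, 212, 0, -63, 177, 212, 0, -63, 177, 212, 0, -63, 177, 212, 0, -63, 177, 212, 0, -63, 177, 212, 0, -30, 177, 212, 0, 10, 177, 212, 0, 50, 177, 212, 0])

```text
time: 8.33
eef_pos: [474.9, 100.5, 186.8]
eef_rot: [-0.452, 0.544, 0.451, 0.544]
force: [2.0, -1.0, -2.1]
gripper_width: 0.346
```

drive_tool(deltas=[40, 0, 0, 0, 80, 0, 0, 0, 110, 0, 0, 0, 130, 0, 0, 0, 130, 0, 0, 0])

```text
time: 8.75
eef_pos: [472.8, 100.0, 54.4]
eef_rot: [-0.45, 0.546, 0.453, 0.542]
force: [-0.4, 0.2, -0.4]
gripper_width: 0.343
```

```bash
cat >> h.py <<'E'
def brown(im):
    hsv=cv2.cvtColor(im[:,:,::-1].copy(),cv2.COLOR_BGR2HSV)
    return cv2.inRange(hsv,(0,60,30),(12,255,110))
E
python3 - <<'E'
from m import *
st();y=x[3]+np.pi/2;print(go([475,100,45],y))
im=shot('scene','s5.png');c=proj('scene',S['eef_pos']);print(c)
held(im,(int(c[0])-25,int(c[1])-50,int(c[0])+25,int(c[1])+20))
E
```

```text
{'time': 8.75, 'joints': [0.248, 0.711, -0.783, 2.063, 0.79, 0.702, 0.329], 'eef_pos': [472.759, 100.01, 54.389], 'eef_rot': [-0.45, 0.546, 0.453, 0.542], 'force': [-0.383, 0.241, -0.35], 'gripper_width': 0.343}
[9.37, -2.26, 0.42, -0.01]
[351.8 305.8]
[347 293  11  14 122] [352.3 299.9]
P [471.4 100.9  74.8] rel tool [-18.1   2.5   0. ]
```

```bash
python3 - <<'E'
from m import *
def v(P,d):
    q=proj('scene',np.array(P)+np.array(d)*76)-proj('scene',P);return q
e=np.array([np.cos(x[3]),np.sin(x[3]),0]);z=np.array([0,0,1.])
for P in([610,-130,250],[610,-140,200],[473,100,20]):
    print(proj('scene',P),'vert',v(P,z),'tilt10 to -e',v(P,z*.985-e*.174),'30 to -e',v(P,a),'10 to +l',v(P,z*.985+l*.174))
im=cv2.imread('pics/s5.png');cv2.imwrite('pics/c8.png',cv2.resize(im[255:345,310:400],(540,540),interpolation=2))
E
```

```text
[414.5 133.7] vert [  5.3 -35.7] tilt10 to -e [  9.2 -31.1] 30 to -e [ 16.1 -19. ] 10 to +l [ -1.4 -33.5]
[415.3 153.4] vert [  5.2 -33.1] tilt10 to -e [  8.9 -28.6] 30 to -e [ 15.5 -16.7] 10 to +l [ -1.2 -31. ]
[350.9 316.4] vert [  1.8 -24.6] tilt10 to -e [  5.1 -18.5] 30 to -e [11.2 -4.4] 10 to +l [ -5.2 -21.7]
```

View pics/c8.png

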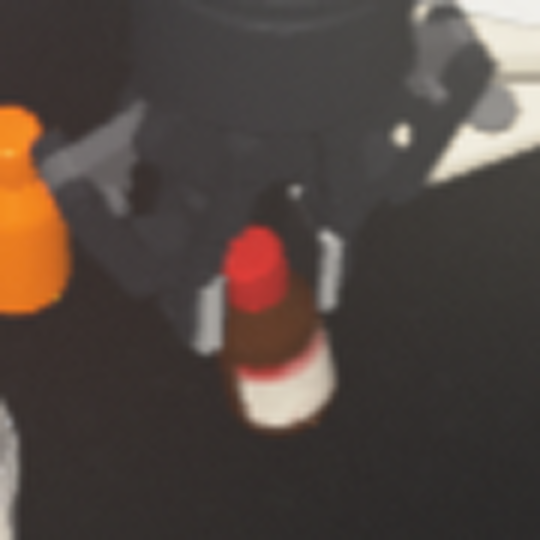

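drive_tool(deltas=[5, 0, 0, 0, 8, 0, 0, 0, 10, 0, 0, 0, 12, 0, 0, 0])

```text
time: 9.13
eef_pos: [475.6, 100.1, 46.7]
eef_rot: [-0.452, 0.544, 0.451, 0.545]
force: [0.7, 0.2, -0.8]
gripper_width: 0.34
```

drive_tool(deltas=[2, 0, 0, 0, 4, 0, 0, 0, 6, 0, 0, 0])

```text
time: 9.38
eef_pos: [475.3, 100.2, 40.1]
eef_rot: [-0.452, 0.544, 0.451, 0.544]
force: [-1.0, 0.2, -0.3]
gripper_width: 0.34
```

drive_tool(deltas=[2, 0, 0, 0, 4, 0, 0, 0, 4, 0, 0, 0])

```text
time: 9.63
eef_pos: [475.3, 100.2, 36.1]
eef_rot: [-0.452, 0.544, 0.451, 0.544]
force: [-0.8, -1.3, 6.9]
gripper_width: 0.34
```

drive_tool(deltas=[2, 0, 0, 0, 4, 0, 0, 0, 5, 0, 0, 0, 5, 0, 0, 0])

```text
time: 9.97
eef_pos: [477.0, 98.4, 33.9]
eef_rot: [-0.453, 0.544, 0.449, 0.545]
force: [-11.1, -20.9, 87.0]
gripper_width: 0.342
```

drive_tool(deltas=[0, 0, 0, 0, 0, 0, 0, 0, 0, 0, 0, 0, 0, 0, 0, 0, -30, 0, 0, 0, -70, 0, 0, 0, -110, 0, 0, 0, -150, 0, 0, 0, -190, 0, 0, 0, -230, 0, 0, 0, -250, 0, 0, 0], hand=0.3)

```text
time: 10.88
eef_pos: [475.7, 101.0, 285.0]
eef_rot: [-0.452, 0.543, 0.451, 0.545]
force: [0.7, 0.2, 0.1]
gripper_width: 0.649
```

```bash
python3 - <<'E'
from m import *
st()
a_=shot('scene','s6.png');b_=shot('top','t6.png')
for n,im in(('scene',a_),('top',b_)):
    hsv=cv2.cvtColor(im[:,:,::-1].copy(),cv2.COLOR_BGR2HSV)
    m=cv2.inRange(hsv,(0,150,70),(6,255,255))|cv2.inRange(hsv,(173,150,70),(180,255,255))
    k,_,s,c=cv2.connectedComponentsWithStats(m)
    for i in range(1,k):
        if s[i,4]>20 and 150<c[i,0]<420 and 200<c[i,1]<430:print(n,s[i],c[i],onz(n,*c[i],68))
# cups: dark bores? report handle (black) blob in drum region for angle
    cc=proj(n,C+90*a).astype(int)
print(proj('scene',[475,100,68]),proj('top',[475,100,68]))
E
```

```text
{'time': 10.883, 'joints': [0.495, 0.396, -1.066, 1.853, 0.386, 1.116, 0.674], 'eef_pos': [475.703, 101.034, 285.01], 'eef_rot': [-0.452, 0.543, 0.451, 0.545], 'force': [0.671, 0.214, 0.11], 'gripper_width': 0.649}
scene [268 256  18  34 454] [276.7 273.7] [599.7 179.4  68. ]
scene [352 297  11  15 135] [356.9 304.1] [463.3  96.5  68. ]
top [278 215  16  17 206] [285.4 222.5] [619.3 161.8  68. ]
[351.4 300.5] [313.  287.2]
```

```bash
cat > dr.py <<'E'
from m import *
def black(n,im,q):
    c=proj(n,C+112*a+42*(np.cos(q+np.pi/2)*u+np.sin(q+np.pi/2)*l));g=im.max(2);m=(g<60).astype(np.uint8)
    q_=np.zeros_like(m);r=13;x0,y0=c.astype(int);q_[y0-r:y0+r,x0-r:x0+r]=m[y0-r:y0+r,x0-r:x0+r]
    k,_,s,cc=cv2.connectedComponentsWithStats(q_);i=1+np.argmax(s[1:,4]);print(n,'pred',c,'got',s[i],cc[i]);return cc[i]
def crank(a_,b_,q):
    p=black('scene',a_,q);t=black('top',b_,q);P,r=tri(*p,*t);w=P-C;print('handle',P,'gap',r,'r',np.hypot(w@u,w@l),'q',np.arctan2(w@l,w@u)-np.pi/2,'h',w@a);return P
E
python3 - <<'E'
from dr import *
L=lambda f:cv2.imread('pics/'+f)[:,:,::-1]
crank(L('scene0.png'),L('top0.png'),-.59)
P=crank(L('s6.png'),L('t6.png'),-.88)
E
```

```text
Traceback (most recent call last):
  File "dr.py", line 7, in crank
    p=black('scene',a_,q);t=black('top',b_,q);P,r=tri(*p,*t);w=P-C;print('handle',P,'gap',r,'r',np.hypot(w@u,w@l),'q',np.arctan2(w@l,w@u)-np.pi/2,'h',w@a);return P
  File "dr.py", line 5, in black
    k,_,s,cc=cv2.connectedComponentsWithStats(q_);i=1+np.argmax(s[1:,4]);print(n,'pred',c,'got',s[i],cc[i]);return cc[i]
                                                      ~~~~~~~~~^^^^^^^^^
ValueError: attempt to get argmax of an empty sequence
```

```bash
sed -i 's/(g<60)/(g<105)/' dr.py; python3 - <<'E'
from dr import *
L=lambda f:cv2.imread('pics/'+f)[:,:,::-1]
for f in('scene0.png','s6.png'):
    n='scene';q=-.59 if f[0:2]=='sc' else -.88;c=proj(n,C+112*a+42*(np.cos(q+np.pi/2)*u+np.sin(q+np.pi/2)*l)).astype(int);print(c,L(f)[c[1]-8:c[1]+9:4,c[0]-8:c[0]+9:4].max(2))
crank(L('scene0.png'),L('top0.png'),-.59)
P=crank(L('s6.png'),L('t6.png'),-.88)
for d in(P,):
    T=P+3*a-[0,0,15];y=x[3]+np.pi/2;print('TCP',T,go(T+[0,0,90],y),go(T,y))
E
```

```text
[398 177] [[237 237 150  98 181]
 [237 236  95  97 102]
 [219  95  94  94 171]
 [202  93  94 236 236]
 [219 210 234 237 237]]
[400 171] [[ 80  81  84  84 213]
 [ 83  82  84  84  87]
 [ 87  83  85  81 178]
 [ 88  85  85 228 199]
 [ 84  86 118 238 237]]
scene pred [398.4 177.3] got [392 169  15  15 119] [399.1 175.9]
top pred [394.7 243.7] got [391 238  10  16 119] [395.2 245.9]
handle [554.4 -52.6 226.1] gap 2.144120125783721 r 42.41867645805366 q -0.577907752522523 h 120.1356871516461
scene pred [400.6 171.5] got [387 158  22  26 420] [396.1 169.8]
top pred [400.1 240.2] got [396 235  10  16 117] [400.5 242.5]
handle [563.  -58.1 231.4] gap 11.243319651315128 r 46.44898919963144 q -0.8207660629434975 h 119.95186533723047
TCP [561.5 -57.8 219. ] [-24.57, -113.25, -139.96, -0.01] [65.42, -112.85, -140.06, -0.01]
```

```bash
python3 - <<'E'
from dr import *
q=-.88;T=C+118*a+42*(np.cos(q+np.pi/2)*u+np.sin(q+np.pi/2)*l)-[0,0,15];y=x[3]+np.pi/2;print('TCP',T,go(T+[0,0,80],y),go(T,y))
E
```

```text
TCP [561.7 -62.8 213.9] [-9.47, -114.31, -144.87, -0.01] [70.52, -113.95, -144.96, -0.01]
```

drive_tool(deltas=[-10, -114, -145, 0, -10, -114, -145, 0, -10, -114, -145, 0, -10, -114, -145, 0, -10, -114, -145, 0, -10, -114, -145, 0, 20, -114, -145, 0, 45, -114, -145, 0, 60, -114, -145, 0, 70, -114, -145, 0, 70, -114, -145, 0], hand=0.1)

```text
time: 11.9
eef_pos: [559.3, -62.9, 208.9]
eef_rot: [-0.451, 0.545, 0.453, 0.543]
force: [-0.6, -0.2, 0.2]
gripper_width: 0.55
```

drive_tool(deltas=[0, 0, 0, 0, 0, 0, 0, 0, 0, 0, 0, 0, 0, 0, 0, 0, 0, 0, 0, 0], hand=-1, force=40)

```text
time: 12.32
eef_pos: [561.3, -62.8, 212.5]
eef_rot: [-0.452, 0.543, 0.451, 0.545]
force: [2.1, 4.0, 7.6]
gripper_width: 0.195
```

```bash
python3 - <<'E'
from dr import *
st()
a_=shot('scene','s7.png');b_=shot('top','t7.png')
for n,im in(('scene',a_),('top',b_)):
    hsv=cv2.cvtColor(im[:,:,::-1].copy(),cv2.COLOR_BGR2HSV)
    m=cv2.inRange(hsv,(0,150,70),(6,255,255))|cv2.inRange(hsv,(173,150,70),(180,255,255))
    k,_,s,c=cv2.connectedComponentsWithStats(m)
    for i in range(1,k):
        if s[i,4]>20 and 150<c[i,0]<420 and 200<c[i,1]<430:print(n,s[i],c[i],onz(n,*c[i],68))
w=np.array(S['eef_pos'])+[0,0,15]-C;print('grip local u,l,h',w@u,w@l,w@a)
E
```

```text
{'time': 12.317, 'joints': [0.653, 0.6, -0.939, 1.751, 0.545, 1.072, 0.911], 'eef_pos': [561.346, -62.752, 212.461], 'eef_rot': [-0.452, 0.543, 0.451, 0.545], 'force': [2.149, 4.004, 7.604], 'gripper_width': 0.195}
scene [268 256  18  34 455] [276.6 273.7] [599.7 179.4  68. ]
scene [352 297  11  15 134] [356.8 304.2] [463.3  96.7  68. ]
top [278 215  16  17 206] [285.4 222.5] [619.3 161.8  68. ]
top [312 288  10  10  79] [316.6 292.2] [464.2  92.1  68. ]
grip local u,l,h 31.309601262175697 26.78312888434643 116.96658524604446
```

drive_tool(deltas=[1.2, 2.1, 3.0, 0, 2.7, 4.8, 5.7, 0, 4.5, 7.7, 8.1, 0, 6.2, 10.8, 10.2, 0, 8.1, 14.1, 11.9, 0, 10.1, 17.5, 13.2, 0, 12.1, 21, 14.1, 0, 12.1, 21, 14.1, 0, 12.1, 21, 14.1, 0])

```text
time: 13.17
eef_pos: [543.2, -43.1, 200.2]
eef_rot: [-0.452, 0.542, 0.452, 0.545]
force: [3.2, 14.4, 2.5]
gripper_width: 0.188
```

drive_tool(deltas=[0, 0, 0, 0, 0, 0, 0, 0, -30, 0, 0, 0, -70, 0, 0, 0, -110, 0, 0, 0, -110, 0, 0, 0], hand=0.1)

```text
time: 13.67
eef_pos: [544.4, -45.0, 315.8]
eef_rot: [-0.453, 0.542, 0.449, 0.546]
force: [0.7, 0.2, 0.9]
gripper_width: 0.548
```

```bash
python3 - <<'E'
from dr import *
st()
y=x[3]+np.pi/2
for P in([465,94.5,310],[465,94.5,150],[465,94.5,50]):print(go(P,y))
E
```

```text
{'time': 13.667, 'joints': [0.702, 0.464, -1.021, 1.672, 0.419, 1.235, 0.974], 'eef_pos': [544.411, -45.023, 315.803], 'eef_rot': [-0.453, 0.542, 0.449, 0.546], 'force': [0.663, 0.225, 0.869], 'gripper_width': 0.548}
[5.05, 103.91, 122.41, -0.01]
[165.05, 105.17, 122.32, -0.01]
[265.04, 105.95, 122.27, -0.01]
```

drive_tool(deltas=[5, 105, 122, 0, 5, 105, 122, 0, 5, 105, 122, 0, 5, 105, 122, 0, 40, 105, 122, 0, 80, 105, 122, 0, 120, 105, 122, 0, 160, 105, 122, 0, 200, 106, 122, 0, 235, 106, 122, 0, 260, 106, 122, 0, 278, 106, 122, 0], hand=0.3)

```text
time: 14.67
eef_pos: [459.8, 93.4, 28.8]
eef_rot: [-0.451, 0.545, 0.452, 0.543]
force: [1.3, -0.1, -0.2]
gripper_width: 0.651
```

drive_tool(deltas=[0, 0, 0, 0, 0, 0, 0, 0])

```text
time: 14.83
eef_pos: [460.5, 93.9, 31.1]
eef_rot: [-0.451, 0.544, 0.452, 0.544]
force: [-0.2, 0.8, 0.9]
gripper_width: 0.645
```

drive_tool(deltas=[0, 0, 0, 0, 0, 0, 0, 0, 0, 0, 0, 0, 0, 0, 0, 0, 0, 0, 0, 0], hand=-1, force=40)

```text
time: 15.25
eef_pos: [461.7, 93.9, 32.5]
eef_rot: [-0.452, 0.544, 0.451, 0.545]
force: [-0.8, 0.4, 9.7]
gripper_width: 0.352
```

```bash
python3 - <<'E'
from dr import *
st();a_=shot('scene','s8.png')
held(a_,(340,285,372,320))
c=proj('scene',[464,94.5,40]).astype(int);cv2.imwrite('pics/c9.png',cv2.resize(a_[c[1]-50:c[1]+40,c[0]-45:c[0]+45],(540,540),interpolation=2)[:,:,::-1])
E
```

```text
{'time': 15.25, 'joints': [0.225, 0.728, -0.738, 2.107, 0.858, 0.635, 0.264], 'eef_pos': [461.697, 93.866, 32.463], 'eef_rot': [-0.452, 0.544, 0.451, 0.545], 'force': [-0.828, 0.416, 9.688], 'gripper_width': 0.352}
[354 297  11  15 101] [359.7 304.7]
P [457.7  94.6  71.3] rel tool [-38.8   4.   -0. ]
```

```bash
python3 - <<'E'
from dr import *
for f in('s7.png','s8.png'):
    im=cv2.imread('pics/'+f);h=cv2.cvtColor(im,cv2.COLOR_BGR2HSV)
    red=cv2.inRange(h,(0,150,70),(6,255,255))|cv2.inRange(h,(173,150,70),(180,255,255))
    wh=cv2.inRange(h,(0,0,120),(180,110,255))
    for nm,m in(('red',red),('label',wh)):
        k,_,s,c=cv2.connectedComponentsWithStats(m[280:345,340:380])
        for i in range(1,k):
            if s[i,4]>12:print(f,nm,s[i]+[340,280,0,0,0],c[i]+[340,280])
E
```

```text
s7.png red [352 297  11  15 134] [356.8 304.2]
s7.png label [369 280  11   8  70] [374.7 283. ]
s7.png label [351 318  14  13 117] [357.6 325.2]
s8.png red [354 297  11  15 101] [359.7 304.7]
s8.png label [369 304   4  12  35] [370.5 309.5]
s8.png label [349 312  17  19 163] [356.  323.2]
```

```bash
python3 - <<'E'
from dr import *
b_=shot('top','t8.png');a_=cv2.imread('pics/s8.png')[:,:,::-1]
crank(a_,b_,-.17)
q=-.17;A=C+74*(np.cos(q)*u+np.sin(q)*l)+44*a;e=np.array([np.cos(x[3]),np.sin(x[3]),0])
print('A',A,'e',e);y=x[3]+np.pi/2
T=A-7*e
print(go([462,94,300],y),go([T[0],T[1],300],y),go([T[0],T[1],A[2]+18+34],y))
E
```

```text
scene pred [398.6 186.7] got [385 180  26  19 423] [396.2 190.1]
top pred [389.5 250.7] got [386 244  10  17 119] [390.4 251.9]
handle [546.1 -45.6 202.6] gap 7.03182470994612 r 41.069357082121144 q -0.07984894005741694 h 104.44145878278879
A [ 625.8 -114.3  185.1] e [ 1.  -0.2  0. ]
[-267.55, -0.95, 0.36, -0.01] [-267.18, -193.49, -174.01, -0.01] [-204.26, -193.33, -174.04, -0.01]
```

drive_tool(deltas=[-40, 0, 0, 0, -80, 0, 0, 0, -120, 0, 0, 0, -160, 0, 0, 0, -200, 0, 0, 0, -267, -193, -176, 0, -267, -193, -176, 0, -267, -193, -176, 0, -267, -193, -176, 0, -267, -193, -176, 0, -267, -193, -176, 0, -267, -193, -176, 0])

```text
time: 16.35
eef_pos: [619.6, -119.9, 299.7]
eef_rot: [-0.451, 0.545, 0.449, 0.546]
force: [0.1, 0.4, -0.6]
gripper_width: 0.355
```

```bash
python3 - <<'E'
from dr import *
st();print(go([618.3,-115.2,237],x[3]+np.pi/2))
E
```

```text
{'time': 16.35, 'joints': [0.679, 0.618, -0.944, 1.468, 0.508, 1.312, 1.074], 'eef_pos': [619.561, -119.905, 299.729], 'eef_rot': [-0.451, 0.545, 0.449, 0.546], 'force': [0.095, 0.357, -0.598], 'gripper_width': 0.355}
[62.72, 2.26, 4.42, -0.01]
```

drive_tool(deltas=[30, 0, 0, 0, 50, 0, 0, 0, 60, 0, 0, 0, 60, 0, 0, 0, 60, 0, 0, 0])

```text
time: 16.77
eef_pos: [617.9, -114.6, 239.1]
eef_rot: [-0.452, 0.544, 0.451, 0.544]
force: [-0.4, 0.3, -0.8]
gripper_width: 0.352
```

```bash
python3 - <<'E'
from dr import *
st();print(go([618.3,-115.2,237],x[3]+np.pi/2))
a=shot('scene','s9.png');b=shot('top','t9.png')
c=np.hstack([cv2.resize(a[90:210,350:470],(400,400),interpolation=2),cv2.resize(b[170:290,360:480],(400,400),interpolation=2)])[:,:,::-1];cv2.imwrite('pics/c10.png',c)
E
```

```text
{'time': 16.767, 'joints': [0.664, 0.667, -0.92, 1.55, 0.556, 1.203, 1.029], 'eef_pos': [617.93, -114.611, 239.123], 'eef_rot': [-0.452, 0.544, 0.451, 0.544], 'force': [-0.383, 0.297, -0.824], 'gripper_width': 0.352}
[2.12, -0.47, -0.51, -0.01]
```

View pics/c10.png

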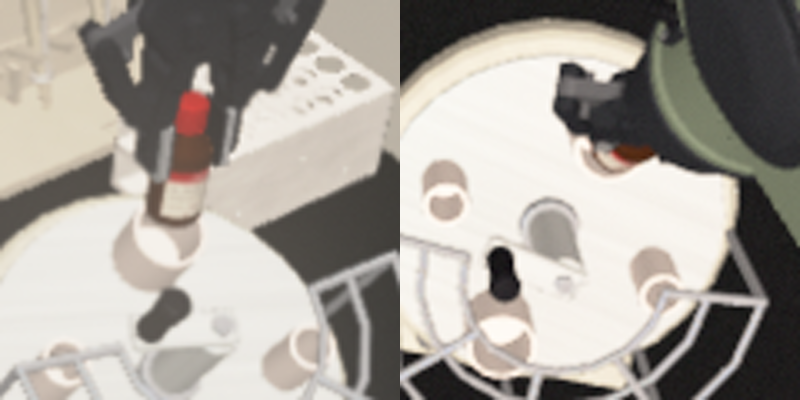

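```bash
python3 - <<'E'
from dr import *
f=lambda p:(proj('scene',p)-[350,90])*3.333
g=lambda p:(proj('top',p)-[360,170])*3.333+[400,0]
print('base',f([617.9,-114.6,206]))
for q in(-.1,-.2,-.3):
    P=lambda h,r,d:C+(r)*(np.cos(q+d)*u+np.sin(q+d)*l)+h*a
    A=P(44,74,0);print(q,'A',A,f(A),g(A),'B',g(P(44,74,np.pi)),'tip',f(P(137,42,np.pi/2)),g(P(137,42,np.pi/2)))
    print([f(A+22.5*d) .round() for d in(u,-u,l,-l)])
E
```

```text
base [175.4 210.9]
-0.1 A [ 627.3 -109.3  185.4] [154.  233.6] [594.4 136.6] B [513.1 344.6] tip [179.8 311.6] [499.7 292.3]
[array([140., 199.]), array([169., 269.]), array([119., 244.]), array([188., 224.])]
-0.2 A [ 625.1 -116.3  184.9] [165.9 232.2] [605.9 140.4] B [502.3 341.1] tip [177.9 303.8] [502.5 286. ]
[array([151., 197.]), array([180., 267.]), array([131., 242.]), array([200., 222.])]
-0.3 A [ 622.2 -123.1  184. ] [177.9 231.9] [616.8 145.4] B [491.9 336.7] tip [176.7 296.1] [506.  279.9]
[array([163., 197.]), array([193., 267.]), array([144., 242.]), array([212., 222.])]
```

The picture shows the bottle upright: base at scene-crop (175,213), which fits the prediction, with the rim of cup A centred near (166,232). So the drum is at q≈-0.2. I'll lower it slowly on the low side of the mouth.

drive_tool(deltas=[6, 0, 0, 0, 12, 0, 0, 0, 17, 0, 0, 0, 20, 0, 0, 0, 22, 0, 0, 0, 22, 0, 0, 0])

```text
time: 17.37
eef_pos: [617.8, -114.8, 215.5]
eef_rot: [-0.451, 0.544, 0.452, 0.544]
force: [0.5, -1.1, -0.2]
gripper_width: 0.353
```

drive_tool(deltas=[2, 0, 0, 0, 4, 0, 0, 0, 4, 0, 0, 0])

```text
time: 17.62
eef_pos: [618.6, -115.0, 212.5]
eef_rot: [-0.452, 0.544, 0.451, 0.545]
force: [1.9, -1.7, 1.4]
gripper_width: 0.352
```

drive_tool(deltas=[0, -1.5, 0, 0, 0, -3, 0, 0, 0, -3, 0, 0])

```text
time: 17.87
eef_pos: [620.3, -115.1, 211.9]
eef_rot: [-0.451, 0.545, 0.452, 0.544]
force: [-4.5, 1.4, 3.3]
gripper_width: 0.349
```

drive_tool(deltas=[1.5, 0, 0, 0, 3, 0, 0, 0, 3, 0, 0, 0])

```text
time: 18.12
eef_pos: [620.7, -115.0, 209.9]
eef_rot: [-0.452, 0.544, 0.451, 0.544]
force: [-8.3, 0.8, 16.2]
gripper_width: 0.353
```

drive_tool(deltas=[-1, 2, 0, 0, -1, 4, 0, 0, -1, 6, 0, 0, -1, 8, 0, 0, -1, 8, 0, 0], force=20)

```text
time: 18.53
eef_pos: [614.6, -113.9, 211.3]
eef_rot: [-0.452, 0.543, 0.45, 0.545]
force: [5.7, -1.4, 9.2]
gripper_width: 0.35
```

drive_tool(deltas=[1, 2, 0, 0, 2, 4, 0, 0, 3, 6, 0, 0, 4, 8, 0, 0, 4, 8, 0, 0])

```text
time: 18.95
eef_pos: [606.2, -112.3, 206.9]
eef_rot: [-0.452, 0.543, 0.451, 0.545]
force: [5.3, -0.1, 6.6]
gripper_width: 0.351
```

drive_tool(deltas=[2, 1, 0, 0, 4, 2, 0, 0, 6, 2, 0, 0, 6, 2, 0, 0])

```text
time: 19.28
eef_pos: [604.5, -112.1, 200.7]
eef_rot: [-0.452, 0.543, 0.451, 0.545]
force: [6.0, -2.0, 5.1]
gripper_width: 0.351
```

Forces are small and the bottle is following. I'll continue down along the cup axis.

drive_tool(deltas=[2, -1, 0, 0, 4, -2, 0, 0, 6, -3, 0, 0, 7, -4, 0, 0, 7, -4, 0, 0])

```text
time: 19.7
eef_pos: [608.5, -112.8, 193.7]
eef_rot: [-0.452, 0.543, 0.451, 0.545]
force: [6.3, -1.8, 6.0]
gripper_width: 0.352
```

drive_tool(deltas=[0, 0, 0, 0, 0, 0, 0, 0, 0, 0, 0, 0, -10, 0, 0, 0, -30, 0, 0, 0, -60, 0, 0, 0, -100, 0, 0, 0, -120, 0, 0, 0], hand=0.1)

```text
time: 20.37
eef_pos: [607.6, -112.1, 317.7]
eef_rot: [-0.452, 0.543, 0.451, 0.545]
force: [1.0, 0.2, 0.6]
gripper_width: 0.551
```

```bash
python3 - <<'E'
from dr import *
st();a_=shot('scene','s10.png');b_=shot('top','t10.png')
q=-.2;f=C+3*a+74*(np.cos(q)*u+np.sin(q)*l)
for n,im in(('scene',a_),('top',b_)):
    for H in(76,68,60):print(n,H,'home pred',proj(n,f+H*a))
    hsv=cv2.cvtColor(im[:,:,::-1].copy(),cv2.COLOR_BGR2HSV)
    m=cv2.inRange(hsv,(0,150,70),(6,255,255))|cv2.inRange(hsv,(173,150,70),(180,255,255))
    k,_,s,c=cv2.connectedComponentsWithStats(m)
    for i in range(1,k):
        if s[i,4]>8 and 330<c[i,0]<480:print(n,s[i],c[i])
crank(a_,b_,-.2)
E
```

```text
{'time': 20.367, 'joints': [0.693, 0.583, -0.963, 1.48, 0.485, 1.328, 1.078], 'eef_pos': [607.606, -112.078, 317.671], 'eef_rot': [-0.452, 0.543, 0.451, 0.545], 'force': [0.984, 0.186, 0.598], 'gripper_width': 0.551}
scene 76 home pred [406.1 152.5]
scene 68 home pred [404.6 154.2]
scene 60 home pred [403.1 155.8]
scene [404 150   8   8  49] [407.5 153.6]
top 76 home pred [424.4 218.5]
top 68 home pred [423.8 217. ]
top 60 home pred [423.2 215.5]
top [419 214  12  12 107] [424.9 219.6]
scene pred [398.5 186. ] got [392 177  14  15 114] [398.7 184.2]
top pred [389.7 250.1] got [386 244  10  17 117] [390.4 252. ]
handle [543.4 -44.2 219.2] gap 2.8692856428561906 r 42.85178779652011 q -0.21286022435035745 h 120.2331504630653
```

```bash
python3 - <<'E'
from dr import *
P,r=tri(407.5,153.6,424.9,219.6);w=P-C;print('cap',P,r,'r',np.hypot(w@u,w@l),'ang',np.arctan2(w@l,w@u),'h',w@a)
th=1.36;T=C+118*a+42*(np.cos(th)*u+np.sin(th)*l)-[0,0,15];y=x[3]+np.pi/2;print(T,go(T+[0,0,110],y),go(T,y))
E
```

```text
cap [ 605.7 -114.9  213.3] 0.46698204295793905 r 72.02337870932907 ang -0.23413121919853622 h 78.26228017672283
[544.2 -45.2 202.1] [5.0, 75.3, 54.06, -0.01] [115.0, 75.87, 54.03, -0.01]
```

The cap of bottle 1 triangulates to r=72, h=78 along the axis. Home would be r=74, h≈75–79, so it is in. Next, the crank.

drive_tool(deltas=[5, 76, 54, 0, 5, 76, 54, 0, 5, 76, 54, 0, 35, 76, 54, 0, 65, 76, 54, 0, 90, 76, 54, 0, 105, 76, 54, 0, 115, 76, 54, 0, 115, 76, 54, 0])

```text
time: 21.22
eef_pos: [541.5, -45.6, 196.5]
eef_rot: [-0.451, 0.545, 0.452, 0.544]
force: [-0.1, 0.1, -0.2]
gripper_width: 0.553
```

drive_tool(deltas=[0, 0, 0, 0, 0, 0, 0, 0, 0, 0, 0, 0, 0, 0, 0, 0, 0, 0, 0, 0], hand=-1, force=40)

```text
time: 21.63
eef_pos: [543.7, -43.4, 199.7]
eef_rot: [-0.452, 0.542, 0.452, 0.546]
force: [3.1, 12.3, 2.0]
gripper_width: 0.195
```

```bash
python3 - <<'E'
from dr import *
st();w=np.array(S['eef_pos'])+[0,0,15]-C;th0=np.arctan2(w@l,w@u);r=np.hypot(w@u,w@l);print(w@u,w@l,w@a,r,th0)
r=41.8;out=[]
ths=np.linspace(th0,-1.37,25)[1:]
for i,t in enumerate(ths):
    d=(r*np.cos(t)-w@u)*u+(r*np.sin(t)-w@l)*l;out.append(np.r_[M.T@d,0])
out=np.array(out).round(1)
print(out[:12].ravel().tolist());print((out[12:]-out[11]).round(1).ravel().tolist())
E
```

```text
{'time': 21.633, 'joints': [0.637, 0.587, -0.944, 1.814, 0.55, 1.024, 0.862], 'eef_pos': [543.679, -43.362, 199.743], 'eef_rot': [-0.452, 0.542, 0.452, 0.546], 'force': [3.119, 12.289, 1.957], 'gripper_width': 0.195}
6.924937636499507 42.74697345728721 116.36087580720283 43.30425499910401 1.4101932400402821
[-2.2, -3.9, -2.5, 0.0, -4.5, -7.9, -4.1, 0.0, -6.7, -11.7, -6.1, 0.0, -8.7, -15.2, -8.7, 0.0, -10.6, -18.5, -11.7, 0.0, -12.3, -21.5, -15.2, 0.0, -13.8, -24.1, -19.0, 0.0, -15.0, -26.3, -23.1, 0.0, -16.0, -28.0, -27.5, 0.0, -16.8, -29.3, -32.1, 0.0, -17.3, -30.2, -36.8, 0.0, -17.5, -30.5, -41.6, 0.0]
[0.1, 0.1, -4.9, 0.0, 0.5, 0.7, -9.7, 0.0, 1.1, 1.8, -14.3, 0.0, 2.0, 3.3, -18.8, 0.0, 3.1, 5.3, -23.1, 0.0, 4.5, 7.7, -27.1, 0.0, 6.1, 10.5, -30.7, 0.0, 7.9, 13.6, -33.9, 0.0, 9.9, 17.1, -36.7, 0.0, 12.0, 20.8, -39.0, 0.0, 14.2, 24.7, -40.8, 0.0, 16.5, 28.7, -42.1, 0.0]
```

drive_tool(deltas=[-2.2, -3.9, -2.5, 0, -4.5, -7.9, -4.1, 0, -6.7, -11.7, -6.1, 0, -8.7, -15.2, -8.7, 0, -10.6, -18.5, -11.7, 0, -12.3, -21.5, -15.2, 0, -13.8, -24.1, -19, 0, -15, -26.3, -23.1, 0, -16, -28, -27.5, 0, -16.8, -29.3, -32.1, 0, -17.3, -30.2, -36.8, 0, -17.5, -30.5, -41.6, 0])

```text
time: 22.63
eef_pos: [562.9, -92.0, 215.7]
eef_rot: [-0.451, 0.545, 0.452, 0.543]
force: [-15.3, 5.2, -1.1]
gripper_width: 0.197
```

drive_tool(deltas=[0.1, 0.1, -4.9, 0, 0.5, 0.7, -9.7, 0, 1.1, 1.8, -14.3, 0, 2, 3.3, -18.8, 0, 3.1, 5.3, -23.1, 0, 4.5, 7.7, -27.1, 0, 6.1, 10.5, -30.7, 0, 7.9, 13.6, -33.9, 0, 9.9, 17.1, -36.7, 0, 12, 20.8, -39, 0, 14.2, 24.7, -40.8, 0, 16.5, 28.7, -42.1, 0])

```text
time: 23.63
eef_pos: [528.8, -124.0, 199.6]
eef_rot: [-0.451, 0.542, 0.454, 0.545]
force: [-0.2, 27.4, -1.6]
gripper_width: 0.198
```

drive_tool(deltas=[0, 0, 0, 0, 0, 0, 0, 0])

```text
time: 23.8
eef_pos: [528.5, -124.0, 199.5]
eef_rot: [-0.451, 0.542, 0.454, 0.545]
force: [-1.7, 25.6, -5.2]
gripper_width: 0.193
```

drive_tool(deltas=[0, 0, 0, 0, 0, 0, 0, 0, -30, 0, 0, 0, -70, 0, 0, 0, -110, 0, 0, 0, -110, 0, 0, 0], hand=0.1)

```text
time: 24.3
eef_pos: [530.9, -128.1, 316.1]
eef_rot: [-0.454, 0.543, 0.449, 0.546]
force: [0.8, -0.3, 0.3]
gripper_width: 0.551
```

```bash
python3 - <<'E'
from dr import *
s=st();y=x[3]+np.pi/2
print(go([530,60,310],y),go([436,341,150],y),go([436,341,40],y))
E
```

```text
{'time': 24.3, 'joints': [0.857, 0.463, -1.021, 1.672, 0.419, 1.235, 1.128], 'eef_pos': [530.949, -128.099, 316.137], 'eef_rot': [-0.454, 0.543, 0.449, 0.546], 'force': [0.828, -0.276, 0.327], 'gripper_width': 0.551}
[5.7, 35.83, 184.67, -0.01] [164.27, 181.61, 443.51, -0.01] [274.27, 182.54, 443.6, -0.01]
```

drive_tool(deltas=[40, 182, 444, 0, 40, 182, 444, 0, 40, 182, 444, 0, 40, 182, 444, 0, 40, 182, 444, 0, 40, 182, 444, 0, 40, 182, 444, 0, 40, 182, 444, 0, 40, 182, 444, 0, 40, 182, 444, 0, 40, 182, 444, 0, 40, 182, 444, 0], hand=0.3)

```text
time: 25.3
eef_pos: [430.3, 345.7, 269.4]
eef_rot: [-0.452, 0.543, 0.452, 0.544]
force: [-0.1, 0.5, 0.4]
gripper_width: 0.649
```

drive_tool(deltas=[0, 0, 0, 0, 0, 0, 0, 0, 0, 0, 0, 0])

```text
time: 25.55
eef_pos: [432.3, 341.1, 269.2]
eef_rot: [-0.452, 0.544, 0.451, 0.544]
force: [0.4, -0.4, -0.5]
gripper_width: 0.65
```

```bash
python3 - <<'E'
from dr import *
s=st();y=x[3]+np.pi/2
print(go([435,342.3,36],y))
E
```

```text
{'time': 25.55, 'joints': [-0.064, 0.53, -1.017, 1.719, 0.487, 1.17, 0.167], 'eef_pos': [432.333, 341.054, 269.211], 'eef_rot': [-0.452, 0.544, 0.451, 0.544], 'force': [0.446, -0.384, -0.514], 'gripper_width': 0.65}
[233.21, -2.24, 1.81, -0.01]
```

drive_tool(deltas=[40, -2.2, 1.8, 0, 80, -2.2, 1.8, 0, 120, -2.2, 1.8, 0, 155, -2.2, 1.8, 0, 185, -2.2, 1.8, 0, 210, -2.2, 1.8, 0, 225, -2.2, 1.8, 0, 233, -2.2, 1.8, 0, 236, -2.2, 1.8, 0, 236, -2.2, 1.8, 0])

```text
time: 26.38
eef_pos: [434.8, 343.0, 33.5]
eef_rot: [-0.451, 0.544, 0.451, 0.545]
force: [-0.6, -0.6, 1.0]
gripper_width: 0.649
```

drive_tool(deltas=[0, 0, 0, 0, 0, 0, 0, 0, 0, 0, 0, 0, 0, 0, 0, 0, 0, 0, 0, 0], hand=-1, force=40)

```text
time: 26.8
eef_pos: [435.0, 343.5, 34.4]
eef_rot: [-0.452, 0.544, 0.451, 0.545]
force: [-0.7, -1.4, 10.7]
gripper_width: 0.347
```

```bash
python3 - <<'E'
from dr import *
s=st();y=x[3]+np.pi/2
a_=shot('scene','s11.png');b_=shot('top','t11.png')
crank(a_,b_,-2.94)
w=np.array([528.6,-124,214.5])-C;q=np.arctan2(w@l,w@u)-np.pi/2;print('q from grip',q)
for q in(-2.94,):
    qb=q+np.pi;A=C+74*(np.cos(qb)*u+np.sin(qb)*l)+44*a;e=np.array([np.cos(x[3]),np.sin(x[3]),0]);T=A-7.4*e
    print('B rim',A,T,proj('scene',A),proj('top',A))
    print(go([s['eef_pos'][0],s['eef_pos'][1],310],y),go([T[0],T[1],300],y))
E
```

```text
{'time': 26.8, 'joints': [-0.235, 0.824, -0.78, 1.892, 0.824, 0.781, -0.095], 'eef_pos': [435.044, 343.547, 34.39], 'eef_rot': [-0.452, 0.544, 0.451, 0.545], 'force': [-0.705, -1.366, 10.746], 'gripper_width': 0.347}
scene pred [438.6 173.8] got [428 160  23  20 287] [440.4 167.6]
top pred [431.7 257.6] got [428 252  11  16 123] [432.8 259.7]
handle [ 527.4 -122.8  231.4] gap 0.7089714915330554 r 40.647794353699794 q -2.8009176438329693 h 131.80421537353845
q from grip -2.982869086351446
B rim [630.3 -87.3 184.9] [623.  -86.  184.9] [386.2 163.6] [407.3 209.5]
[-275.61, -0.48, 0.34, -0.01] [-265.66, -264.6, -387.01, -0.01]
```

```bash
python3 - <<'E'
from dr import *
L=lambda f:cv2.imread('pics/'+f)[:,:,::-1]
cs=[]
for n,im in(('scene',L('s11.png')),('top',L('t11.png'))):
    hsv=cv2.cvtColor(im[:,:,::-1].copy(),cv2.COLOR_BGR2HSV)
    m=cv2.inRange(hsv,(0,150,70),(6,255,255))|cv2.inRange(hsv,(173,150,70),(180,255,255))
    k,_,s,c=cv2.connectedComponentsWithStats(m)
    for q in(-2.9,-3.0):print(n,q,proj(n,C+79*a+74*(np.cos(q)*u+np.sin(q)*l)))
    for i in range(1,k):
        if s[i,4]>8 and 330<c[i,0]<480:print(n,s[i],c[i])
for q in(-2.9,-3.0):print(proj('top',C+118*a+42*(np.cos(q+np.pi/2)*u+np.sin(q+np.pi/2)*l)))
for q in(-2.9,-3.0):print(proj('scene',C+118*a+42*(np.cos(q+np.pi/2)*u+np.sin(q+np.pi/2)*l)))
E
```

```text
scene -2.9 [437.1 223.8]
scene -3.0 [434.  225.6]
scene [434 222   7   6  28] [436.8 224.6]
top -2.9 [407.5 282.8]
top -3.0 [403.9 282.8]
top [402 283  10   7  59] [406.6 285.9]
[432.2 258.2]
[432.1 260.2]
[439.4 171.9]
[440.7 173.8]
```

drive_tool(deltas=[-40, 0, 0, 0, -80, 0, 0, 0, -120, 0, 0, 0, -160, 0, 0, 0, -266, -265, -387, 0, -266, -265, -387, 0, -266, -265, -387, 0, -266, -265, -387, 0, -266, -265, -387, 0, -266, -265, -387, 0, -266, -265, -387, 0, -266, -265, -387, 0])

```text
time: 27.9
eef_pos: [565.7, 43.3, 268.0]
eef_rot: [-0.452, 0.544, 0.451, 0.545]
force: [1.5, 0.1, -0.1]
gripper_width: 0.35
```

```bash
python3 - <<'E'
from dr import *
s=st();print(go([623,-86,300],x[3]+np.pi/2))
E
```

```text
{'time': 27.9, 'joints': [0.503, 0.556, -1.001, 1.679, 0.501, 1.186, 0.761], 'eef_pos': [565.672, 43.309, 267.966], 'eef_rot': [-0.452, 0.544, 0.451, 0.545], 'force': [1.458, 0.075, -0.083], 'gripper_width': 0.35}
[-31.91, -80.3, -116.48, -0.01]
```

drive_tool(deltas=[-32, -10, -15, 0, -32, -80, -117, 0, -32, -80, -117, 0, -32, -80, -117, 0, -32, -80, -117, 0, -32, -80, -117, 0, 0, -80, -117, 0, 20, -80, -117, 0, 28, -80, -117, 0, 28, -80, -117, 0])

```text
time: 28.73
eef_pos: [621.5, -83.4, 237.6]
eef_rot: [-0.451, 0.544, 0.452, 0.543]
force: [-0.3, -1.3, -0.7]
gripper_width: 0.351
```

```bash
python3 - <<'E'
from dr import *
s=st();p=s['eef_pos'];print(go([623,-86,240],x[3]+np.pi/2))
a_=shot('scene','s12.png');b_=shot('top','t12.png')
f=lambda P:(proj('scene',P)-[330,80])*4
print('base',f([p[0],p[1],p[2]-34.4]),'captop',f([p[0],p[1],p[2]+41.6]))
qb=np.pi-2.94
A=C+74*(np.cos(qb)*u+np.sin(qb)*l)+44*a;print('rim',f(A),[f(A+22.5*d).round() for d in(u,-u,l,-l)])
cv2.imwrite('pics/c11.png',cv2.resize(a_[80:220,330:470],(560,560),interpolation=2)[:,:,::-1])
E
```

```text
{'time': 28.733, 'joints': [0.626, 0.676, -0.942, 1.553, 0.571, 1.21, 0.968], 'eef_pos': [621.471, -83.397, 237.634], 'eef_rot': [-0.451, 0.544, 0.452, 0.543], 'force': [-0.317, -1.319, -0.734], 'gripper_width': 0.351}
[-2.37, -1.98, -2.28, -0.01]
base [233.3 316.9] captop [248.4 182.8]
rim [224.8 334.3] [array([207., 292.]), array([242., 377.]), array([183., 346.]), array([266., 322.])]
```

View pics/c11.png

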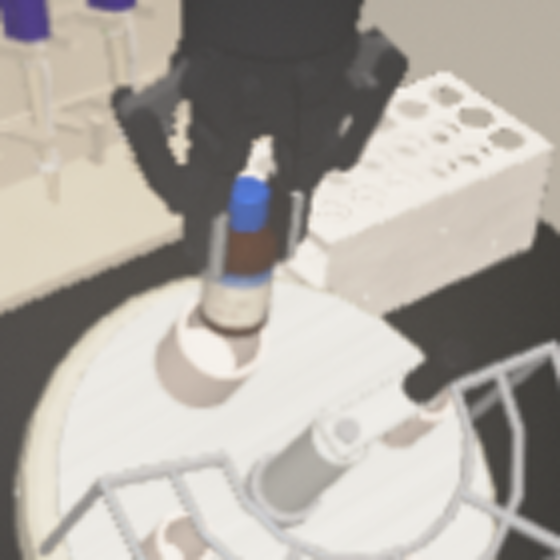

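drive_tool(deltas=[0, -2, -2.3, 0, 6, -2, -2.3, 0, 12, -2, -2.3, 0, 17, -2, -2.3, 0, 20, -2, -2.3, 0, 22, -2, -2.3, 0, 23, -2, -2.3, 0, 23, -2, -2.3, 0])

```text
time: 29.5
eef_pos: [624.0, -86.9, 215.4]
eef_rot: [-0.451, 0.544, 0.451, 0.544]
force: [1.6, 0.3, -0.6]
gripper_width: 0.348
```

drive_tool(deltas=[0, -1.5, 0, 0, 0, -3, 0, 0, 0, -3, 0, 0])

```text
time: 29.75
eef_pos: [626.6, -87.4, 215.4]
eef_rot: [-0.451, 0.545, 0.452, 0.544]
force: [-3.5, 0.7, -0.7]
gripper_width: 0.353
```

drive_tool(deltas=[1.5, 1, 0, 0, 3, 1, 0, 0, 3, 1, 0, 0], force=20)

```text
time: 30.0
eef_pos: [625.9, -87.2, 212.3]
eef_rot: [-0.452, 0.544, 0.451, 0.544]
force: [0.9, 1.3, -0.5]
gripper_width: 0.352
```

drive_tool(deltas=[0, 2, 0, 0, 0, 4, 0, 0, 0, 6, 0, 0, 0, 8, 0, 0, 0, 8, 0, 0])

```text
time: 30.42
eef_pos: [618.5, -85.9, 213.2]
eef_rot: [-0.452, 0.544, 0.451, 0.545]
force: [5.5, -1.0, 3.7]
gripper_width: 0.35
```

drive_tool(deltas=[1, 2, 0, 0, 2, 4, 0, 0, 3, 6, 0, 0, 4, 8, 0, 0, 4, 8, 0, 0])

```text
time: 30.83
eef_pos: [610.9, -84.3, 209.5]
eef_rot: [-0.452, 0.544, 0.451, 0.545]
force: [5.0, -0.0, 6.8]
gripper_width: 0.347
```

drive_tool(deltas=[2, 0, 0, 0, 4, 1, 0, 0, 6, 1, 0, 0, 6, 1, 0, 0])

```text
time: 31.17
eef_pos: [610.6, -84.0, 203.7]
eef_rot: [-0.452, 0.543, 0.45, 0.545]
force: [8.2, -0.3, 8.0]
gripper_width: 0.347
```

drive_tool(deltas=[2, -1, 0, 0, 4, -2, 0, 0, 6, -3, 0, 0, 8, -4, 0, 0, 8, -4, 0, 0])

```text
time: 31.58
eef_pos: [615.4, -84.6, 196.3]
eef_rot: [-0.453, 0.543, 0.45, 0.546]
force: [10.5, 0.5, 11.5]
gripper_width: 0.353
```

drive_tool(deltas=[0, 0, 0, 0, 0, 0, 0, 0, 0, 0, 0, 0, -10, 0, 0, 0, -30, 0, 0, 0, -60, 0, 0, 0, -100, 0, 0, 0, -140, 0, 0, 0], hand=0.1)

```text
time: 32.25
eef_pos: [612.3, -84.7, 336.4]
eef_rot: [-0.451, 0.544, 0.452, 0.544]
force: [0.6, -0.1, -0.0]
gripper_width: 0.555
```

drive_tool(deltas=[-30, 40, 40, 0, -30, 80, 80, 0, -30, 120, 120, 0, -30, 160, 160, 0, -30, 160, 160, 0, -30, 160, 160, 0, -30, 160, 160, 0])

```text
time: 32.83
eef_pos: [482.3, 106.5, 366.0]
eef_rot: [-0.454, 0.543, 0.453, 0.543]
force: [0.3, -0.5, 0.3]
gripper_width: 0.552
```

```bash
python3 - <<'E'
from dr import *
st();ims={n:shot(n,n+'F.png') for n in('scene','top')}
for col in('blue','red'):
    cc=[]
    for n,im in ims.items():
        h=cv2.cvtColor(im[:,:,::-1].copy(),cv2.COLOR_BGR2HSV)
        m=cv2.inRange(h,(100,150,60),(125,255,255)) if col=='blue' else cv2.inRange(h,(0,150,70),(6,255,255))|cv2.inRange(h,(173,150,70),(180,255,255))
        m[:,:340]=0;m[:,480:]=0;m[:135]=0;m[300:]=0
        k,_,s,c=cv2.connectedComponentsWithStats(m)
        print(col,n,[(s[i,4],c[i].round(1).tolist()) for i in range(1,k) if s[i,4]>8])
        cc.append(c[1+np.argmax(s[1:,4])])
    P,r=tri(*cc[0],*cc[1]);w=P-C;print(col,P,'gap',r,'r',np.hypot(w@u,w@l),'ang',np.arctan2(w@l,w@u),'h',w@a)
crank(ims['scene'],ims['top'],-2.94)
c=np.hstack([cv2.resize(ims[n][y:y+140,x0:x0+133],(400,420),interpolation=2) for n,x0,y in(('scene',340,140),('top',345,170))])[:,:,::-1];cv2.imwrite('pics/c12.png',c)
E
```

```text
{'time': 32.833, 'joints': [0.536, 0.34, -1.123, 1.708, 0.319, 1.294, 0.738], 'eef_pos': [482.345, 106.477, 365.989], 'eef_rot': [-0.454, 0.543, 0.453, 0.543], 'force': [0.257, -0.525, 0.314], 'gripper_width': 0.552}
blue scene []Traceback (most recent call last):
  File "<stdin>", line 11, in <module>
    return _wrapfunc(a, 'argmax', axis=axis, out=out, **kwds)
    return bound(*args, **kwds)
ValueError: attempt to get argmax of an empty sequence
```

```bash
python3 - <<'E'
from h import *
print(go([430,-280,360]))
E
```

```text
[5.54, -16.08, -385.98, 0.0]
```

drive_tool(deltas=[5, -16, -386, 0, 5, -16, -386, 0, 5, -16, -386, 0, 5, -16, -386, 0, 5, -16, -386, 0, 5, -16, -386, 0, 5, -16, -386, 0, 5, -16, -386, 0, 5, -16, -386, 0, 5, -16, -386, 0, 5, -16, -386, 0, 5, -16, -386, 0])

```text
time: 33.93
eef_pos: [429.3, -281.5, 359.2]
eef_rot: [-0.45, 0.545, 0.451, 0.545]
force: [0.5, 0.8, 0.1]
gripper_width: 0.55
```

```bash
cat > fin.py <<'E'
from dr import *
st();ims={n:shot(n,n+'G.png') for n in('scene','top')}
c=np.hstack([cv2.resize(ims[n][y:y+140,x0:x0+133],(400,420),interpolation=2) for n,x0,y in(('scene',340,140),('top',345,170))])[:,:,::-1];cv2.imwrite('pics/c12.png',c)
for col in('blue','red'):
    cc=[]
    for n,im in ims.items():
        h=cv2.cvtColor(im[:,:,::-1].copy(),cv2.COLOR_BGR2HSV)
        m=cv2.inRange(h,(100,150,60),(125,255,255)) if col=='blue' else cv2.inRange(h,(0,150,70),(6,255,255))|cv2.inRange(h,(173,150,70),(180,255,255))
        m[:,:340]=0;m[:,480:]=0;m[:135]=0;m[300:]=0
        k,_,s,c=cv2.connectedComponentsWithStats(m)
        print(col,n,[(s[i,4],c[i].round(1).tolist()) for i in range(1,k) if s[i,4]>8])
        if k>1:cc.append(c[1+np.argmax(s[1:,4])])
    if len(cc)==2:
        P,r=tri(*cc[0],*cc[1]);w=P-C;print(col,P,'gap',r,'r',np.hypot(w@u,w@l),'ang',np.arctan2(w@l,w@u),'h',w@a)
crank(ims['scene'],ims['top'],-2.94)
E
python3 fin.py
```

```text
{'time': 33.933, 'joints': [1.243, 0.358, -1.021, 1.676, 0.316, 1.287, 1.542], 'eef_pos': [429.261, -281.474, 359.173], 'eef_rot': [-0.45, 0.545, 0.451, 0.545], 'force': [0.503, 0.813, 0.084], 'gripper_width': 0.55}
blue scene []
blue top [(np.int32(87), [410.5, 216.6])]
red scene [(np.int32(13), [435.9, 225.5])]
red top [(np.int32(48), [405.4, 286.1])]
red [478.6 -87.4 147.2] gap 3.131199499854725 r 76.49360900228913 ang -2.983404509803247 h 86.0278187635304
scene pred [438.6 173.8] got [428 160  23  21 299] [440.6 168.1]
top pred [431.7 257.6] got [427 253  12  16 123] [432.6 260.7]
handle [ 525.7 -122.   232. ] gap 1.2843595452441523 r 39.760327217749065 q -2.827651411933651 h 133.160400469105
```

```bash
python3 - <<'E'
from dr import *
im=cv2.imread('pics/sceneG.png');h=cv2.cvtColor(im,cv2.COLOR_BGR2HSV)
m=cv2.inRange(h,(95,80,50),(130,255,255));m[:,:350]=0;m[:,440:]=0;m[:110]=0;m[240:]=0
k,_,s,c=cv2.connectedComponentsWithStats(m);print([(s[i].tolist(),c[i].round(1).tolist()) for i in range(1,k) if s[i,4]>8])
for q in(.15,.2):
  for hh in(79,75,90):print(q,hh,[proj(n,C+hh*a+74*(np.cos(q)*u+np.sin(q)*l)) for n in('scene','top')])
for i in range(1,k):
    if s[i,4]>8:
        P,r=tri(*c[i],410.5,216.6);w=P-C;print(P,'gap',r,'r',np.hypot(w@u,w@l),'ang',np.arctan2(w@l,w@u),'h',w@a)
p=proj('scene',C+79*a+74*(np.cos(.2)*u+np.sin(.2)*l)).astype(int);print(im[p[1]-12:p[1]+13:4,p[0]-12:p[0]+13:4].tolist())
E
```

```text
[([387, 153, 11, 11, 94], [392.1, 158.0])]
0.15 79 [array([393.8, 155.7]), array([411.4, 215.8])]
0.15 75 [array([393.1, 156.5]), array([411.1, 215. ])]
0.15 90 [array([395.7, 153.3]), array([412.1, 217.8])]
0.2 79 [array([392.2, 156.5]), array([409.5, 215.7])]
0.2 75 [array([391.5, 157.3]), array([409.2, 215. ])]
0.2 90 [array([394.1, 154.1]), array([410.1, 217.8])]
[612.8 -86.3 210.7] gap 2.594570129592107 r 71.5779545323961 ang 0.178094604275555 h 75.04205322556874
[[[78, 84, 89], [184, 195, 205], [230, 237, 241], [231, 238, 241], [213, 221, 227], [219, 227, 233], [232, 238, 242]], [[106, 114, 120], [144, 159, 166], [192, 208, 216], [203, 217, 223], [222, 231, 237], [214, 222, 229], [203, 215, 221]], [[227, 234, 237], [229, 236, 241], [227, 234, 241], [207, 172, 163], [221, 219, 220], [228, 234, 236], [227, 232, 235]], [[169, 180, 193], [96, 106, 122], [152, 106, 97], [215, 129, 100], [214, 128, 97], [225, 231, 233], [226, 232, 234]], [[105, 113, 125], [80, 91, 112], [151, 105, 92], [211, 124, 96], [199, 125, 101], [227, 232, 234], [229, 234, 236]], [[91, 96, 107], [80, 92, 113], [95, 92, 106], [125, 98, 95], [108, 118, 133], [229, 233, 236], [226, 232, 234]], [[220, 228, 237], [80, 90, 108], [80, 92, 111], [80, 90, 108], [218, 227, 236], [228, 233, 236], [227, 233, 235]]]
```

```bash
python3 -c "
from workcell import bot
print(bot.close_job())"
```

```text
the job is handed in; nothing more can be done
None
```

Both brown bottles are loaded cap outwards, one in each wide cup, and the job is handed in at about 34 s of the 69 s allowed. No verdict was reported.

**What happened:**
- **First try at cup A:** it failed. The bottle caught the uphill rim with about 83 N at the wrist and turned the drum about 17°. I set that bottle (red cap) back on the bench, turned the drum by the crank until cup A was nearly straight uphill, and picked the bottle up again.
- **Loading:** I lowered each bottle on the low side of the cup mouth, tilted it against the cup wall and slid it in. Between the two I turned the drum about 157° by the crank.

**Last checks:**
- **Bottle with the blue cap (cup B):** its cap triangulates to 72 mm from the axis and 75 mm along it. Home would be about 74 mm and 75–79 mm.
- **Bottle with the red cap (cup A):** right after loading, its cap was at 72 mm and 78 mm. In the last look the guard half hid it, so it read 86 mm with a 3 mm gap between the two views. Its scene-camera position was still within about 1 pixel of home, so I took the 86 mm as an effect of the hidden part.
- **Handle after the last turn:** its two-view angle came out about 0.1 rad off the others (-2.83 against -2.94 to -2.98 rad), because dark background merged with it in the scene picture.
- **Final picture:** I could not view a close-up of the loaded drum because the 12-picture limit was reached. The last checks are numbers from colour masks only.
- **Jar and fluted cup:** I planned the moves to keep clear of them, but did not measure them again at the end.
- **Arm:** it stood clear with an empty gripper and about zero wrist force.

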